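# Load the bench tube mixer

### The arm

A 6-joint arm with a two-finger parallel gripper is mounted at the origin on a cart in front of the work surface, level with it; the furniture and walls round the work are solid. World frame = base frame: x ahead of the robot, y to its left, z up, the work surface at z = 0. Lengths are in m, angles in degrees, forces in N, time in s.
With the tool pointing down it reaches from about 0.25 to 0.725 m from the base axis. Payload 9.7 kg.
Tool frame: the origin (TCP) lies midway between the tips of the shut fingers; the grasp point (between the pads) lies 19 mm behind it (bot.hold_point_z is the distance from the TCP to the grasp point, in m); z points along the fingers, y is the line along which they close (so a half turn about z gives the same grasp; the last joint's range is limited). The gripper opens to 85 mm and grips with 20 to 120 N. Pads are 22 mm wide; open, the fingers measure 114 mm over their backs; the gripper's body (76 mm by 85 mm) begins 54 mm behind the grasp point. The pads swing forward as they close: fully open they stand 13 mm farther back than shut.
Start: joints at [-75.63, 4.979, 10.078, 95.1, 0, 90], TCP at [0.136, -0.533, 0.201] pointing down, gripper open.
Joint ranges: [-179.16, 179.16], [-48.56, 103.87], [-65.8, 70.77], [-126.05, 130.52], [-82.76, 87.17], [-180, 180]. Speed limits (degrees/s): [127.2, 127.2, 147.25, 180, 180, 180].

### API

Orientations are given as [roll, pitch, yaw] about the fixed x, y, z axes, in that order (R = Rz(yaw) Ry(pitch) Rx(roll)).
In Python, from workcell import bot gives the robot as it stands.
- The arm moves only by the tool play_rows, never from a script. Its argument "steps" is a list that holds one entry, the list of rows, each a list of 4 numbers: the shift along the tool's x, y, z in m, then the turn about the tool's z in rad. In form: [[[tx, ty, tz, yaw], ...]]. A call has exactly 5 rows; each row shifts and turns the commanded pose from where the row before left it, along the tool's axes as they then stand; what a row does not reach is not made up. A row lasts 1/12 s, in which the tool goes at most 41.7 mm and 7.16 degrees, less where a joint would pass 70% of its speed; a pose out of reach is approached as far as the arm can. A call is refused whole if a number of a shift passes 0.0417 or a number of a turn 0.125, either way. A call with a gripper value outside its range is refused whole. "gripper" is the finger opening in m, from 0 to 0.0854, set as the call begins (left out, the last holds). The fingers move at their own pace and stop on an object; "squeeze" is the grip in N (left out, the last holds). Time passes only in rows, so rows that do not move let the fingers close, or fill a call up. It gives the time, the measured TCP pose, the force, the opening and the grip force at its end, in the units of the state.
- bot.get_obs(): the state, without advancing time (a new reading comes with each control period).
- bot.camera(name): name is "scene" or "top" or "wrist"; returns a dict with "img" (480x640x3 uint8, blue, green, red), "vfov" (degrees; the focal length in pixels is half the picture's height over the tangent of half this angle, whatever the lens; pixels are square), "cx", "cy" (the principal point, pixels), "xyz" and "attitude" of the camera in the world. Camera axes: x right, y down, z forward; pixel columns grow to the right and rows downward; lengths in m; the calibration is good to about 2 mm. A picture is of the moment at which its call begins. There is no depth.
- bot.job_done(): hands the job in; it is judged then, once.
The state is a dict: "time": time; "q": joint angles; "qd": joint speeds; "joint_efforts": joint torques, N m; "ee_pos": TCP position; "tcp_rot": TCP orientation; "wrist_force": force on the tool from outside, world axes, zero at the start; "torque": the same for the moment, N m; "opening": finger opening in m; "grasp_force": force on a finger pad.
Only numpy, scipy, OpenCV 4.12 (cv2) and the standard library are available. Lean on these libraries where they do the work, as an engineer would, in place of code of your own. Each camera call takes 0.05 s, during which the arm holds its last target. There are 200 camera calls.

### The job

Load the bench tube mixer: lift the cap off its square drive and set it down on the desk, push the four-armed carrier onto the wide lower part of the drive until the spring ball clicks and it is fully home, seat every loose tube block flat in a pocket of its own, and push the hold-down spider onto the narrow upper part of the drive over the blocks until its ball clicks too. Set the speed dial to the long mark. Leave the sample cup and the timer where they are.

Things in the scene. Friction and masses are not known exactly. Their poses are not given: they have to be found in the camera images.
- mixer: the fixed bench tube mixer; origin on the desk under its drive's axis. White housing 156 mm wide, from 80 mm behind the axis to 156 mm in front of it; -x points to its front, where the dial is; deck 48 mm above the desk. The drive is square, its flats along x and y
- lower_seat (a point): point on the drive's upright axis, 54 mm above the desk, on top of the round steel collar (46 mm across) where the carrier's underside comes to rest; axes as the mixer. From here up the drive is 18 mm square to 42 mm, narrows to 13 mm square at 46 mm, keeps that to 63 mm and tapers to a 7 mm tip at 67 mm
- upper_seat (a point): point on the drive's axis, 49 mm above lower_seat, level with the top of the carrier's hub once the carrier is home: where the hold-down's underside comes to rest; axes as the mixer
- ball_lower (a joint): travel (m) of the 8 mm spring ball in the -x face of the wide part of the drive, 24 mm above lower_seat: 0 = out (2.6 mm proud), up to 0.0035 pressed in. It is out again when it clicks into the groove in the carrier's bore, which is when the carrier is home. Pushing past it takes about 5 to 12 N
- ball_upper (a joint): the same for the 7 mm ball (2.6 mm proud) in the -x face of the narrow part of the drive, 9 mm above upper_seat, which clicks into the groove in the hold-down's bore
- drive_cap_mid (a point): loose black plastic cap (50 g) that starts over the drive, standing on the collar: square, 31x31 mm outside (faces along its x and y), 72 mm tall, closed on top, 26 mm square inside, loose on the drive; centre, 36 mm above its open lower end. There is free desk to set it down on between the blocks and the hold-down
- carrier_mid (a point): loose aluminium carrier (300 g), hub centre, 24.5 mm above its underside, z up. Square hub 34x34 mm, 49 mm tall, 19.2 mm square bore right through (faces along x and y; any quarter turn fits). Four arms along +x, +y, -x, -y, 46 mm wide, 10 mm thick, reaching 68 mm from the centre. Grip the hub above the arms. Starts upright on the desk
- pocket1 (a point): centre of the floor of the pocket in the carrier's +x arm, 48 mm from the hub's centre, 4 mm above the carrier's underside. Pocket 30.5 mm along this point's x (which points outward along the arm) by 36.5 mm along its y, 6 mm deep, its upper 3 mm flared outward by 2.5 mm; z up
- pocket2 (a point): centre of the floor of the pocket in the carrier's +y arm, 48 mm from the hub's centre, 4 mm above the carrier's underside. Pocket 30.5 mm along this point's x (which points outward along the arm) by 36.5 mm along its y, 6 mm deep, its upper 3 mm flared outward by 2.5 mm; z up
- pocket3 (a point): centre of the floor of the pocket in the carrier's -x arm, 48 mm from the hub's centre, 4 mm above the carrier's underside. Pocket 30.5 mm along this point's x (which points outward along the arm) by 36.5 mm along its y, 6 mm deep, its upper 3 mm flared outward by 2.5 mm; z up
- pocket4 (a point): centre of the floor of the pocket in the carrier's -y arm, 48 mm from the hub's centre, 4 mm above the carrier's underside. Pocket 30.5 mm along this point's x (which points outward along the arm) by 36.5 mm along its y, 6 mm deep, its upper 3 mm flared outward by 2.5 mm; z up
- hold_down_mid (a point): loose dark steel hold-down spider (250 g), hub centre, 18 mm above its underside, z up. Square hub 30x30 mm, 36 mm tall, closed on top, 14.2 mm square bore 20 mm deep from below (faces along x and y; any quarter turn fits). Four arms along +x, +y, -x, -y, 22 mm wide, 8 mm high, reaching 57 mm. Grip the hub above the arms. Starts upright on the desk
- block1_mid (a point): loose aluminium tube block (100 g), 21.5 mm above its underside, z up: body 28 mm along x, 34 mm along y, 36 mm tall; six blue tube caps bring it to 43 mm. Best gripped across the 34 mm, the fingertips 8 mm or more above its underside to clear a pocket's rim. Fits a pocket with its x along the pocket's x, either way round. Two to four are there; an absent one reads None
- block2_mid (a point): loose aluminium tube block (100 g), 21.5 mm above its underside, z up: body 28 mm along x, 34 mm along y, 36 mm tall; six blue tube caps bring it to 43 mm. Best gripped across the 34 mm, the fingertips 8 mm or more above its underside to clear a pocket's rim. Fits a pocket with its x along the pocket's x, either way round. Two to four are there; an absent one reads None
- block3_mid (a point): loose aluminium tube block (100 g), 21.5 mm above its underside, z up: body 28 mm along x, 34 mm along y, 36 mm tall; six blue tube caps bring it to 43 mm. Best gripped across the 34 mm, the fingertips 8 mm or more above its underside to clear a pocket's rim. Fits a pocket with its x along the pocket's x, either way round. Two to four are there; an absent one reads None
- block4_mid (a point): loose aluminium tube block (100 g), 21.5 mm above its underside, z up: body 28 mm along x, 34 mm along y, 36 mm tall; six blue tube caps bring it to 43 mm. Best gripped across the 34 mm, the fingertips 8 mm or more above its underside to clear a pocket's rim. Fits a pocket with its x along the pocket's x, either way round. Two to four are there; an absent one reads None
- speed_dial (a joint): angle (rad) of the speed dial on the front of the mixer's deck, 115 mm in front of the drive's axis: 0 at its stop, growing clockwise as seen from above, up to 2.6. At 0.45 the pointer points straight to the mixer's front. Light friction, stays where it is left. Nine ticks stand 0.3 rad apart from 0; the long mark is the fourth, at 0.9
- speed_dial_grip (a point): on the dial's upright axis, 37 mm above the deck, 7 mm below the top of its bar grip. The bar is 32 mm long, 14 mm thick and stands 30 mm clear of the round disc (34 mm across) under it; this point's x runs along the bar, away from the white pointer line, and turns with the dial
- sample_cup: screw-cap sample cup, 64 mm across and 69 mm tall, standing on the desk; origin under its centre; leave it alone
- bench_timer: small white bench timer on its wedge, 34x66x60 mm; origin under its centre; leave it alone
- strip_analyser: the strip analyser, part of the room and fixed: origin on the desk near its middle, 143 mm to its front (-x) and back, 98 mm to either side; 65 mm high at the front, rising to 135 mm at the back

How it is judged (in metres and radians):
On the way, in this order (a step that is already met when the one before it is completed fails the run):
1. the carrier is home on the lower drive, its ball clicked in (horizontal distance between carrier_mid and lower_seat below 0.003 m and z of carrier_mid in the frame of lower_seat between 0.0225 and 0.0265 m and angle between carrier_mid's own z axis and vertical below 0.05 rad and value of joint ball_lower below 0.0004 m), for 0.2 s.
2. every block that is there is seated in a pocket, and the hold-down is home on the upper drive, its ball clicked in (all of step 1 and angle between each of block1_mid, block2_mid, block3_mid, block4_mid's own z axis and vertical below 0.06 rad and ((horizontal distance between block1_mid and pocket1 below 0.004 m and z of block1_mid in the frame of pocket1 between 0.019 and 0.0235 m and angle between the x axis of block1_mid and the x axis of pocket1, either way round below 0.12 rad) or (horizontal distance between block1_mid and pocket2 below 0.004 m and z of block1_mid in the frame of pocket2 between 0.019 and 0.0235 m and angle between the x axis of block1_mid and the x axis of pocket2, either way round below 0.12 rad) or (horizontal distance between block1_mid and pocket3 below 0.004 m and z of block1_mid in the frame of pocket3 between 0.019 and 0.0235 m and angle between the x axis of block1_mid and the x axis of pocket3, either way round below 0.12 rad) or (horizontal distance between block1_mid and pocket4 below 0.004 m and z of block1_mid in the frame of pocket4 between 0.019 and 0.0235 m and angle between the x axis of block1_mid and the x axis of pocket4, either way round below 0.12 rad)) and ((horizontal distance between block2_mid and pocket1 below 0.004 m and z of block2_mid in the frame of pocket1 between 0.019 and 0.0235 m and angle between the x axis of block2_mid and the x axis of pocket1, either way round below 0.12 rad) or (horizontal distance between block2_mid and pocket2 below 0.004 m and z of block2_mid in the frame of pocket2 between 0.019 and 0.0235 m and angle between the x axis of block2_mid and the x axis of pocket2, either way round below 0.12 rad) or (horizontal distance between block2_mid and pocket3 below 0.004 m and z of block2_mid in the frame of pocket3 between 0.019 and 0.0235 m and angle between the x axis of block2_mid and the x axis of pocket3, either way round below 0.12 rad) or (horizontal distance between block2_mid and pocket4 below 0.004 m and z of block2_mid in the frame of pocket4 between 0.019 and 0.0235 m and angle between the x axis of block2_mid and the x axis of pocket4, either way round below 0.12 rad)) and ((horizontal distance between block3_mid and pocket1 below 0.004 m and z of block3_mid in the frame of pocket1 between 0.019 and 0.0235 m and angle between the x axis of block3_mid and the x axis of pocket1, either way round below 0.12 rad) or (horizontal distance between block3_mid and pocket2 below 0.004 m and z of block3_mid in the frame of pocket2 between 0.019 and 0.0235 m and angle between the x axis of block3_mid and the x axis of pocket2, either way round below 0.12 rad) or (horizontal distance between block3_mid and pocket3 below 0.004 m and z of block3_mid in the frame of pocket3 between 0.019 and 0.0235 m and angle between the x axis of block3_mid and the x axis of pocket3, either way round below 0.12 rad) or (horizontal distance between block3_mid and pocket4 below 0.004 m and z of block3_mid in the frame of pocket4 between 0.019 and 0.0235 m and angle between the x axis of block3_mid and the x axis of pocket4, either way round below 0.12 rad)) and ((horizontal distance between block4_mid and pocket1 below 0.004 m and z of block4_mid in the frame of pocket1 between 0.019 and 0.0235 m and angle between the x axis of block4_mid and the x axis of pocket1, either way round below 0.12 rad) or (horizontal distance between block4_mid and pocket2 below 0.004 m and z of block4_mid in the frame of pocket2 between 0.019 and 0.0235 m and angle between the x axis of block4_mid and the x axis of pocket2, either way round below 0.12 rad) or (horizontal distance between block4_mid and pocket3 below 0.004 m and z of block4_mid in the frame of pocket3 between 0.019 and 0.0235 m and angle between the x axis of block4_mid and the x axis of pocket3, either way round below 0.12 rad) or (horizontal distance between block4_mid and pocket4 below 0.004 m and z of block4_mid in the frame of pocket4 between 0.019 and 0.0235 m and angle between the x axis of block4_mid and the x axis of pocket4, either way round below 0.12 rad)) and horizontal distance between hold_down_mid and upper_seat below 0.003 m and z of hold_down_mid in the frame of upper_seat between 0.016 and 0.02 m and angle between hold_down_mid's own z axis and vertical below 0.05 rad and value of joint ball_upper below 0.0004 m), for 0.2 s.
At the end, for the whole second after the job is handed in: carrier and hold-down upright on the drive within 2 mm of home, balls out in their grooves (under 0.4 mm in); each block present flat in a pocket of its own (4 mm, 7 degrees); dial within 0.15 rad of the long mark; cap on the desk; all at rest (all of step 2 and value of joint speed_dial between 0.75 and 1.05 rad and linear speed of each of carrier, hold_down, block1, block2, block3, block4, drive_cap below 0.02 m/s and height (world z) of drive_cap_mid below 0.045 m); the robot touches nothing.
It fails at once if the sample cup is knocked over or moved more than 3 cm (distance of sample_cup from where it was at the start of the episode above 0.03 m or angle between sample_cup's own z axis and vertical above 0.5 rad).
It fails at once if the bench timer is knocked over or moved more than 3 cm (distance of bench_timer from where it was at the start of the episode above 0.03 m or angle between bench_timer's own z axis and vertical above 0.5 rad).
Of block1, block2, block3, block4 only 2 to 4 are there at a start; the rules pass over those that are not, and their reading is None.
At some moment in a run one of block1, block2, block3, block4, hold_down may be knocked a few centimetres aside while the robot is not near it.
Once in a run the grip may slacken for a moment while it holds something.
It also fails if it takes over 210 s, if anything falls off the work surface, if the arm or the gripper's body presses on something with over 40 N, if the wrist force passes 120 N, or if a joint passes its speed limit or range.

## Working session

There is one attempt and no reset: what is moved stays moved. The work goes in short steps, Python scripts to look and compute and a tool call to move; the robot and the scene stay as the last step left them, time stands still between calls to the robot, and variables do not carry over. Pictures are saved under pics/ and viewed, at most 14 in all, crops included, and the job is handed in when it is done.

Besides the shell and the picture viewer there is one more tool, called after ">>>" as name([rows], argument=value, ...), one row to a line, values as JSON. play_rows: Moves the arm, as the interface text tells. Its arguments: {"type":"object","properties":{"steps":{"type":"array","items":{"type":"array","items":{"type":"array","items":{"type":"number"}}}},"gripper":{"type":"number"},"squeeze":{"type":"number"}},"required":["steps"]}

```bash
mkdir -p pics; ls
cat > h.py <<'E'
import numpy as np, cv2
from scipy.spatial.transform import Rotation as R
from workcell import bot
def cam(n):
    c=bot.camera(n); c['f']=240/np.tan(np.radians(c['vfov']/2)); 
    c['R']=R.from_euler('xyz',c['attitude'],degrees=True).as_matrix(); return c
def ray(c,u,v,z):
    d=c['R']@np.array([(u-c['cx'])/c['f'],(v-c['cy'])/c['f'],1]); p=np.array(c['xyz']); return p+d*(z-p[2])/d[2]
def proj(c,P):
    q=(np.atleast_2d(P)-c['xyz'])@c['R']; return q[:,:2]/q[:,2:]*c['f']+[c['cx'],c['cy']]
E
python3 - <<'E'
from h import *
import pickle
for n in ['top','scene','wrist']:
    c=cam(n); cv2.imwrite(f'pics/{n}0.png',c['img']); pickle.dump(c,open(f'{n}.pkl','wb'))
    print(n,c['vfov'],c['cx'],c['cy'],c['xyz'],c['attitude'])
print(bot.get_obs())
E
```

```text
pics
top 54.50845347925209 330.9729010090068 241.62225609286506 [0.44459337 0.04969008 1.0259767 ] [-173.23843467    0.59079425  -89.24333092]
scene 49.46677387832431 319.83883787975634 241.93341362975454 [0.06273536 0.54533965 0.83050815] [-136.72563969   -0.84478115 -133.67463001]
wrist 71.95052748341676 321.9644095154609 234.61536924680667 [ 0.21476766 -0.51171738  0.37235904] [ 1.61834629e+02  9.54753081e-02 -7.56122886e+01]
{'time': 0.15, 'q': array([-7.56294716e+01,  5.00459750e+00,  1.00443654e+01,  9.50999725e+01,
       -5.34044101e-04,  9.00000326e+01]), 'qd': array([-0.01489265, -0.09534501,  0.09013196,  0.01379684, -0.04038176,
        0.03038807]), 'joint_efforts': array([ 1.08830118e-03, -5.20761931e+01,  4.65043187e+01,  1.39610237e-02,
       -5.07613109e-06, -1.50185134e-06]), 'ee_pos': array([ 0.13644981, -0.53258588,  0.20013425]), 'tcp_rot': array([-1.79939795e+02,  5.34078019e-04,  1.43704964e+01]), 'wrist_force': array([-0.22767119, -0.23486147, -0.24769953]), 'torque': array([-0.03022568,  0.01235726, -0.0284332 ]), 'grasp_force': 0.0, 'opening': 0.08563958193449314}
```

View pics/top0.png

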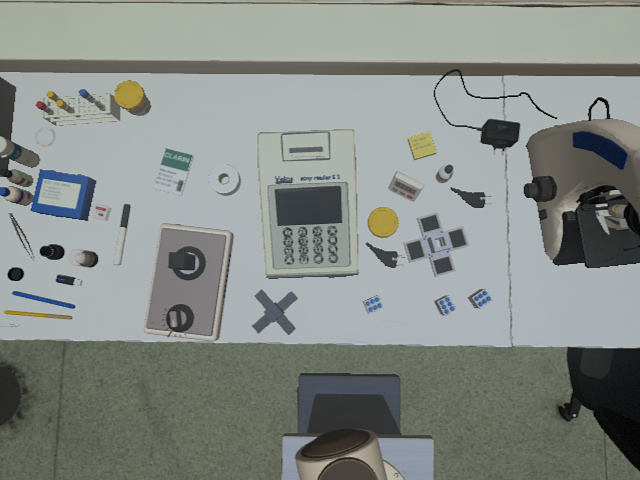

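View pics/scene0.png

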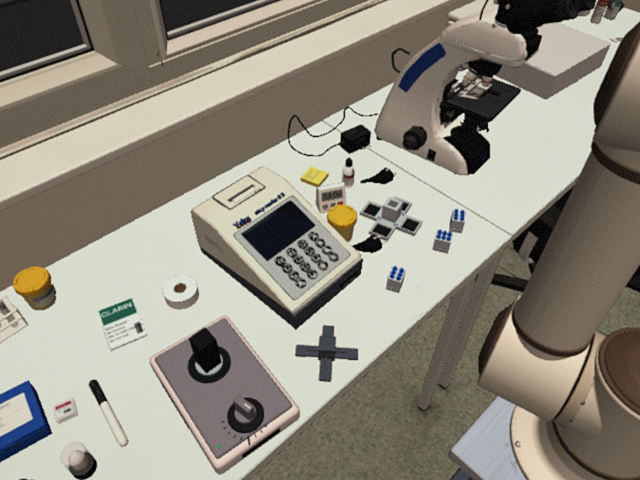

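Run:
```python
from h import *
import pickle
c=pickle.load(open('top.pkl','rb')); i=c['img'][205:345,140:500]
cv2.imwrite('pics/t1.png',cv2.resize(i,None,fx=2.2,fy=2.2,interpolation=cv2.INTER_CUBIC))
for n,u,v,z in [('cap',183,261,.126),('dial',179,317,.09),('hd',275,312,.03),('b1',372,304,.043),('b2',445,305,.043),('b3',481,298,.043),('car',436,244,.03),('cup',383,221,.069),('tim',406,185,.06)]:
    print(n,ray(c,u,v,z).round(3))
w=pickle.load(open('wrist.pkl','rb'))
o=bot.get_obs();T=R.from_euler('xyz',o['tcp_rot'],degrees=True).as_matrix()
print('cam in tool',T.T@(w['xyz']-o['ee_pos']),(T.T@w['R']).round(3).tolist())
```

```text
cap [0.51  0.347 0.126]
dial [0.401 0.361 0.09 ]
hd [0.411 0.178 0.03 ]
b1 [ 0.431 -0.026  0.043]
b2 [ 0.431 -0.178  0.043]
b3 [ 0.446 -0.253  0.043]
car [ 0.56  -0.164  0.03 ]
cup [ 0.602 -0.046  0.069]
tim [ 0.681 -0.096  0.06 ]
cam in tool [ 0.08104515 -0.00095872 -0.17222463] [[0.0, -0.95, -0.312], [1.0, 0.0, -0.0], [0.001, -0.312, 0.95]]
```

View pics/t1.png

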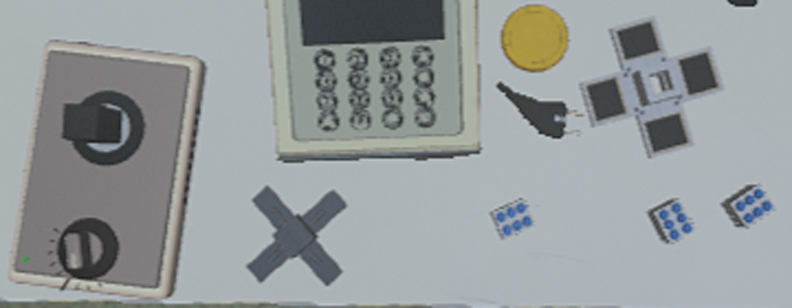

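>>> play_rows([
  [[0,0,0,0.125],[0,0,0,0.125],[0.022,-0.031,-0.0045,0],[0.022,-0.031,-0.0045,0],[0.022,-0.031,-0.0045,0]],
])

```text
time: 0.57
ee_pos: [0.2026, -0.4386, 0.2136]
tcp_rot: [-179.9, 0.0, -0.1]
wrist_force: [0.4, -0.5, 1.7]
opening: 0.0854
grasp_force: 0.0
```

>>> play_rows([
  [[0.022,-0.031,-0.0045,0],[0.022,-0.031,-0.0045,0],[0.022,-0.031,-0.0045,0],[0.022,-0.031,-0.0045,0],[0.022,-0.031,-0.0045,0]],
])

```text
time: 0.98
ee_pos: [0.3128, -0.283, 0.2369]
tcp_rot: [180.0, -0.0, 0.0]
wrist_force: [-0.1, -0.6, 0.2]
opening: 0.0857
grasp_force: 0.0
```

>>> play_rows([
  [[0.022,-0.031,-0.0045,0],[0.022,-0.031,-0.0045,0],[0.022,-0.031,-0.0045,0],[0,0,0,0],[0,0,0,0]],
])

```text
time: 1.4
ee_pos: [0.3791, -0.19, 0.2502]
tcp_rot: [180.0, 0.0, 0.3]
wrist_force: [0.2, -0.7, -0.2]
opening: 0.0851
grasp_force: 0.0
```

Run:
```python
from h import *
import pickle
c=cam('wrist'); cv2.imwrite('pics/w1.png',c['img']); pickle.dump(c,open('w1.pkl','wb')); print(c['xyz'],bot.get_obs()['ee_pos'],bot.get_obs()['tcp_rot'])
```

```text
[ 0.45990688 -0.18844079  0.42245483] [ 0.37842628 -0.19110451  0.25002057] [1.79994505e+02 2.44047240e-02 1.76887104e-01]
```

View pics/w1.png

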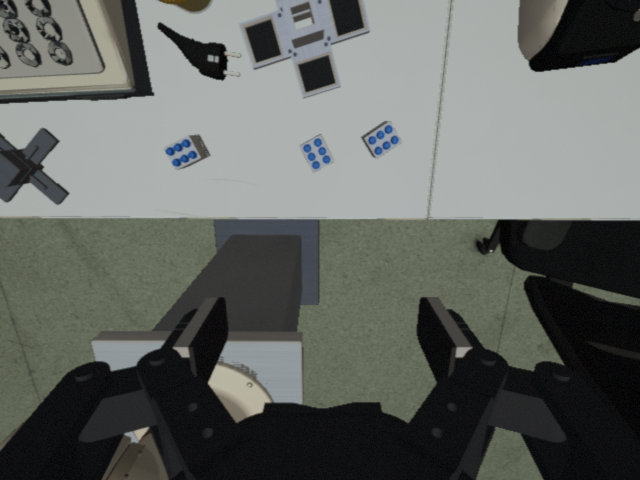

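>>> play_rows([
  [[0.003,-0.035,-0.001,0],[0.003,-0.035,-0.001,0],[0.003,-0.035,-0.001,0],[0.003,-0.035,-0.001,0],[0.003,-0.035,-0.001,0]],
])

```text
time: 1.87
ee_pos: [0.3926, -0.0166, 0.2551]
tcp_rot: [180.0, 0.0, -0.1]
wrist_force: [0.6, -0.3, -0.7]
opening: 0.0849
grasp_force: 0.0
```

>>> play_rows([
  [[0.003,-0.035,-0.001,0],[0.003,-0.035,-0.001,0],[0.003,-0.035,-0.001,0],[0.003,-0.035,-0.001,0],[0.003,-0.035,-0.001,0]],
])

```text
time: 2.28
ee_pos: [0.4074, 0.0665, 0.2648]
tcp_rot: [-175.9, 0.1, 6.2]
wrist_force: [0.4, -0.6, -0.3]
opening: 0.0855
grasp_force: 0.0
```

>>> play_rows([
  [[0.003,-0.035,-0.001,0],[0.003,-0.035,-0.001,0],[0.003,-0.035,-0.001,0],[0.003,-0.035,-0.001,0],[0,0,0,0]],
])

```text
time: 2.7
ee_pos: [0.412, 0.1296, 0.283]
tcp_rot: [-172.4, 0.0, 11.9]
wrist_force: [-0.2, -0.4, -0.2]
opening: 0.0851
grasp_force: 0.0
```

```bash
cat >> h.py <<'E'
def blocks(c):
    b,g,r=[c['img'][...,k].astype(int) for k in range(3)]
    m=((b-r>60)&(b>90)).astype(np.uint8)
    n,_,st,ce=cv2.connectedComponentsWithStats(m)
    P=np.array([ray(c,*ce[i],.043) for i in range(1,n) if 6<st[i,4]<400])
    P=P[(P[:,0]<.75)&(P[:,0]>.2)] if len(P) else P
    out=[]; left=list(range(len(P)))
    while left:
        s=[j for j in left if np.linalg.norm(P[j]-P[left[0]])<.036]; 
        ctr=P[s].mean(0); s=[j for j in left if np.linalg.norm(P[j]-ctr)<.03] or s
        left=[j for j in left if j not in s]
        if len(s)<4: continue
        Q=P[s,:2]; m_=Q.mean(0); w,V=np.linalg.eigh(np.cov((Q-m_).T)); v=V[:,1]
        out.append((len(s),m_.round(4),round(np.degrees(np.arctan2(v[1],v[0]))%180,1),(w**.5).round(4)))
    return out
E
python3 - <<'E'
from h import *
import pickle
for l in blocks(pickle.load(open('w1.pkl','rb'))): print(l)
print('top')
for l in blocks(pickle.load(open('top.pkl','rb'))): print(l)
c=cam('wrist'); cv2.imwrite('pics/w2.png',c['img']); pickle.dump(c,open('w2.pkl','wb')); print(c['xyz'],bot.get_obs()['ee_pos'],bot.get_obs()['tcp_rot'])
E
```

```text
(6, array([ 0.4458, -0.2561]), np.float64(123.8), array([0.0074, 0.0093]))
(6, array([ 0.4304, -0.1822]), np.float64(27.4), array([0.0074, 0.0092]))
top
(5, array([ 0.4285, -0.1813]), np.float64(42.3), array([0.007 , 0.0097]))
[0.49588738 0.12489213 0.45370416] [0.41181508 0.12862157 0.28255079] [-1.72440579e+02  6.47741091e-02  1.18807793e+01]
```

View pics/w2.png

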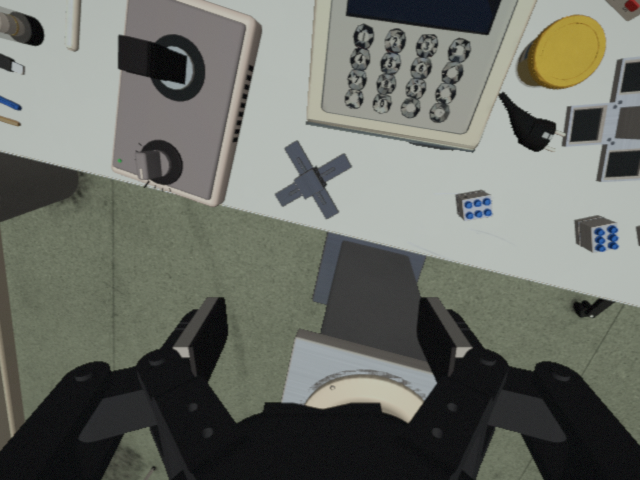

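Run:
```python
from h import *
print(bot.get_obs())
```

```text
{'time': 2.75, 'q': array([ 11.82278018,  -8.67602405,   5.77373878, 104.52223383,
         7.5593518 , 179.94149243]), 'qd': array([-1.21404567, -0.65264513, -1.42100078, -0.03426501, -1.14736411,
        0.04161592]), 'joint_efforts': array([ 7.33626243e-01, -3.48606813e+01,  4.52855659e+01,  2.74445355e-02,
        6.89672604e-01, -7.71977211e-04]), 'ee_pos': array([0.41181508, 0.12862157, 0.28255079]), 'tcp_rot': array([-1.72440579e+02,  6.47741091e-02,  1.18807793e+01]), 'wrist_force': array([ 0.00799475,  0.08020456, -0.64751418]), 'torque': array([-0.17666493, -0.03098017, -0.01798366]), 'grasp_force': 0.0, 'opening': 0.08517321727078742}
```

>>> play_rows([
  [[0,0,0,-0.1],[0,0,0,-0.1],[0,0,0,-0.1],[0,0,0,-0.1],[0,0,0,-0.1]],
])

```text
time: 3.17
ee_pos: [0.4115, 0.1272, 0.2821]
tcp_rot: [-173.4, -3.6, 40.5]
wrist_force: [0.4, -0.1, -0.5]
opening: 0.0854
grasp_force: 0.0
```

Run:
```python
from h import *
print(bot.get_obs())
```

```text
{'time': 3.1667, 'q': array([ 11.68379679,  -8.75678467,   5.66043285, 104.51259443,
         7.51433334, 151.01218118]), 'qd': array([ 4.08790950e-03, -1.34096771e-01,  2.10391146e-02,  9.80006397e-02,
       -9.31119630e-02, -6.82812319e+01]), 'joint_efforts': array([ 2.82930286e-02, -3.49610353e+01,  4.46541274e+01,  1.85748248e-02,
        4.23615575e-01,  1.98334381e+00]), 'ee_pos': array([0.41151482, 0.12724485, 0.28214851]), 'tcp_rot': array([-173.3721943 ,   -3.55003089,   40.45972894]), 'wrist_force': array([ 0.35770965, -0.06412977, -0.49459376]), 'torque': array([-0.10772015,  0.01756592,  0.03210325]), 'grasp_force': 0.0, 'opening': 0.08536675900201822}
```

>>> play_rows([
  [[0,0,0,-0.125],[0,0,0,-0.125],[0,0,0,-0.125],[0,0,0,-0.125],[0,0,0,-0.125]],
])

```text
time: 3.58
ee_pos: [0.4115, 0.1272, 0.2822]
tcp_rot: [-176.7, -6.8, 76.3]
wrist_force: [-0.4, 0.5, -0.3]
opening: 0.0853
grasp_force: 0.0
```

>>> play_rows([
  [[0,0,0,-0.125],[0,0,0,-0.125],[0,0,0,-0.125],[0,0,0,-0.125],[0,0,0,-0.125]],
])

```text
time: 4.0
ee_pos: [0.4115, 0.1272, 0.2822]
tcp_rot: [178.7, -7.4, 112.4]
wrist_force: [-0.2, -0.4, -0.5]
opening: 0.0854
grasp_force: 0.0
```

>>> play_rows([
  [[0,0,0,-0.125],[0,0,0,-0.125],[0,0,0,-0.125],[0,0,0,-0.125],[0,0,0,-0.125]],
])

```text
time: 4.42
ee_pos: [0.4115, 0.1272, 0.2822]
tcp_rot: [174.6, -5.2, 148.4]
wrist_force: [0.0, -0.1, 0.0]
opening: 0.0856
grasp_force: 0.0
```

>>> play_rows([
  [[0,0,0,-0.125],[0,0,0,-0.125],[0,0,0,-0.125],[0,0,0,-0.125],[0,0,0,-0.125]],
])

```text
time: 4.83
ee_pos: [0.4115, 0.1272, 0.2821]
tcp_rot: [172.6, -1.1, -176.0]
wrist_force: [-0.1, 0.2, -0.0]
opening: 0.0853
grasp_force: 0.0
```

>>> play_rows([
  [[0,0,0,-0.125],[0,0,0,-0.125],[0,0,0,-0.125],[0,0,0,-0.125],[0,0,0,-0.125]],
])

```text
time: 5.25
ee_pos: [0.4115, 0.1272, 0.2822]
tcp_rot: [173.3, 3.4, -140.4]
wrist_force: [0.4, -0.6, -0.6]
opening: 0.0852
grasp_force: 0.0
```

>>> play_rows([
  [[0,0,0,-0.125],[0,0,0,-0.125],[0,0,0,-0.125],[0,0,0,-0.125],[0,0,0,-0.125]],
])

```text
time: 5.67
ee_pos: [0.4115, 0.1272, 0.2821]
tcp_rot: [176.6, 6.7, -104.6]
wrist_force: [0.1, 0.2, -0.9]
opening: 0.0856
grasp_force: 0.0
```

>>> play_rows([
  [[0,0,0,-0.125],[0,0,0,-0.125],[0,0,0,-0.125],[0,0,0,-0.125],[0,0,0,-0.125]],
])

```text
time: 6.08
ee_pos: [0.4115, 0.1272, 0.2821]
tcp_rot: [-178.8, 7.4, -68.5]
wrist_force: [-0.6, 0.4, 0.3]
opening: 0.0856
grasp_force: 0.0
```

>>> play_rows([
  [[0,0,0,-0.125],[0,0,0,-0.125],[0,0,0,-0.125],[0,0,0,-0.125],[0,0,0,-0.125]],
])

```text
time: 6.5
ee_pos: [0.4115, 0.1272, 0.2822]
tcp_rot: [-174.7, 5.3, -32.5]
wrist_force: [0.1, -0.5, -1.0]
opening: 0.0853
grasp_force: 0.0
```

>>> play_rows([
  [[0,0,0,-0.125],[0,0,0,-0.125],[0,0,0,-0.125],[0,0,0,-0.125],[0,0,0,-0.1]],
])

```text
time: 6.92
ee_pos: [0.4115, 0.1272, 0.2822]
tcp_rot: [-172.6, 1.4, 1.7]
wrist_force: [-1.1, 0.6, 0.6]
opening: 0.0854
grasp_force: 0.0
```

```bash
cat > st.py <<'E'
from h import *
o=bot.get_obs(); print(o['time'],'q',o['q'].round(2),'p',np.round(o['ee_pos'],4),'r',np.round(o['tcp_rot'],2),'F',np.round(o['wrist_force'],1),'op',round(o['opening'],4),'g',round(o['grasp_force'],1))
E
python3 st.py
```

```text
6.9167 q [  11.68   -8.76    5.66  104.51    7.51 -169.93] p [0.4115 0.1272 0.2822] r [-172.62    1.4     1.7 ] F [-1.1  0.6  0.6] op 0.0854 g 0.0
```

>>> play_rows([
  [[0,0,0,-0.1],[0,0,0,-0.05],[0,0.03,0,0],[0,0.03,0,0],[0,0,0,0]],
])

```text
time: 7.33
ee_pos: [0.4178, 0.093, 0.2737]
tcp_rot: [-173.7, 0.4, 7.9]
wrist_force: [-0.6, 0.3, 0.2]
opening: 0.0856
grasp_force: 0.0
```

```bash
python3 st.py
```

```text
7.3333 q [   7.92   -9.06    4.51  103.95    6.28 -179.95] p [0.4178 0.093  0.2737] r [-173.72    0.38    7.86] F [-0.6  0.3  0.2] op 0.0856 g 0.0
```

Works: q5 is decreasing. Continue.

>>> play_rows([
  [[0,0.03,0,0],[0,0.03,0,0],[0,0.03,0,0],[0,0.03,0,0],[0,0,0,0]],
])

```text
time: 7.75
ee_pos: [0.425, 0.0413, 0.2627]
tcp_rot: [-176.7, 0.4, 3.1]
wrist_force: [-0.5, -0.4, -0.4]
opening: 0.085
grasp_force: 0.0
```

```bash
python3 st.py
```

```text
7.75 q [   3.11   -9.43    3.08  102.91    3.29 -179.95] p [0.425  0.0413 0.2627] r [-176.71    0.4     3.06] F [-0.5 -0.4 -0.4] op 0.085 g 0.0
```

>>> play_rows([
  [[0,0.03,0,0],[0,0.03,0,0],[0,0.03,0,0],[0,0.03,0,0],[0,0,0,0]],
])

```text
time: 8.17
ee_pos: [0.4277, -0.011, 0.2582]
tcp_rot: [-179.7, 0.4, -1.7]
wrist_force: [0.8, -0.0, -0.4]
opening: 0.0853
grasp_force: 0.0
```

```bash
python3 st.py
```

```text
8.1667 q [  -1.68   -9.41    2.65  102.46    0.29 -179.94] p [ 0.4277 -0.011   0.2582] r [-179.71    0.41   -1.74] F [ 0.8 -0.  -0.4] op 0.0853 g 0.0
```

>>> play_rows([
  [[0,0.012,0,0],[0,0,0,0.12],[0,0,0,0.12],[0,0,0,0.12],[0,0,0,0.12]],
])

```text
time: 8.58
ee_pos: [0.4277, -0.0143, 0.2584]
tcp_rot: [179.9, 0.4, -29.9]
wrist_force: [0.3, -0.1, -0.1]
opening: 0.0853
grasp_force: 0.0
```

>>> play_rows([
  [[0,0,0,0.12],[0,0,0,0.12],[0,0,0,0.12],[0,0,0,0.12],[0,0,0,0.12]],
])

```text
time: 9.0
ee_pos: [0.4277, -0.0143, 0.2584]
tcp_rot: [179.7, 0.3, -64.2]
wrist_force: [0.3, 0.4, 0.5]
opening: 0.0851
grasp_force: 0.0
```

>>> play_rows([
  [[0,0,0,0.12],[0,0,0,0.12],[0,0,0,0.12],[0,0,0,0.12],[0,0,0,0.12]],
])

```text
time: 9.42
ee_pos: [0.4277, -0.0143, 0.2584]
tcp_rot: [179.6, 0.0, -98.6]
wrist_force: [-0.4, -0.4, -0.4]
opening: 0.0854
grasp_force: 0.0
```

>>> play_rows([
  [[-0.033,-0.0034,-0.001,0],[-0.033,-0.0034,-0.001,0],[-0.033,-0.0034,-0.001,0],[-0.033,-0.0034,-0.001,0],[-0.033,-0.0034,-0.001,0]],
])

```text
time: 9.83
ee_pos: [0.4684, 0.1482, 0.2635]
tcp_rot: [179.6, 0.0, -98.3]
wrist_force: [0.7, 0.4, -0.5]
opening: 0.0856
grasp_force: 0.0
```

>>> play_rows([
  [[-0.033,-0.0034,-0.001,0],[-0.033,-0.0034,-0.001,0],[-0.033,-0.0034,-0.001,0],[-0.033,-0.0034,-0.001,0],[-0.033,-0.0034,-0.001,0]],
])

```text
time: 10.25
ee_pos: [0.509, 0.3091, 0.2683]
tcp_rot: [179.6, 0.0, -98.3]
wrist_force: [0.7, 0.1, 0.0]
opening: 0.0853
grasp_force: 0.0
```

>>> play_rows([
  [[-0.033,-0.0034,-0.001,0],[0,0,0,0],[0,0,0,0],[0,0,0,0],[0,0,0,0]],
])

```text
time: 10.67
ee_pos: [0.517, 0.3386, 0.2698]
tcp_rot: [179.6, 0.1, -98.3]
wrist_force: [-0.3, 0.7, -0.1]
opening: 0.0857
grasp_force: 0.0
```

```bash
python3 st.py
python3 - <<'E'
from h import *
import pickle
c=cam('wrist'); cv2.imwrite('pics/w3.png',c['img']); pickle.dump(c,open('w3.pkl','wb'))
E
```

```text
10.6667 q [ 33.08  17.8   32.87 105.32   0.29 -48.59] p [0.517  0.3386 0.2698] r [ 1.7962e+02  5.0000e-02 -9.8330e+01] F [-0.3  0.7 -0.1] op 0.0857 g 0.0
```

View pics/w3.png

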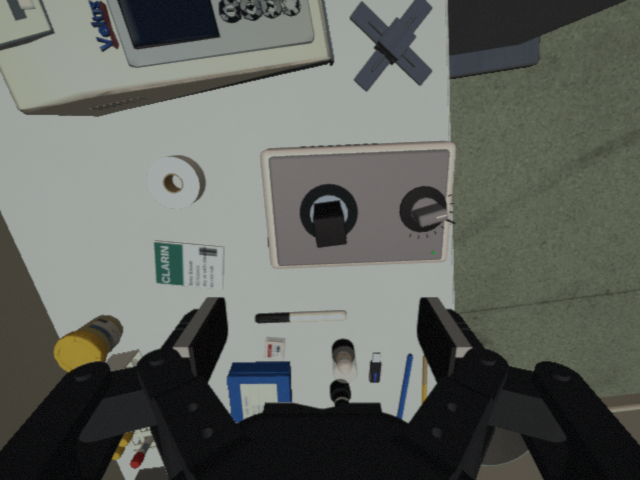

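Run:
```python
from h import *
import pickle
c=pickle.load(open('w3.pkl','rb')); i=c['img'][135:280,250:470]
i=cv2.convertScaleAbs(i,alpha=1.8,beta=10)
cv2.imwrite('pics/w3c.png',cv2.resize(i,None,fx=3.6,fy=3.6,interpolation=cv2.INTER_CUBIC))
```

```text
(no output)
```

View pics/w3c.png

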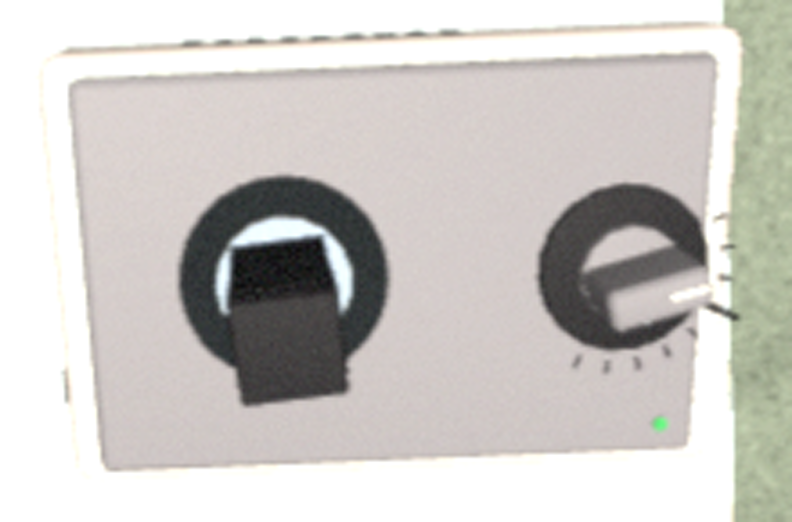

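Run:
```python
from h import *
import pickle
c=pickle.load(open('w3.pkl','rb'))
def p(x,y,z): return ray(c,250+(x-1.3)/3.6,135+(y-1.3)/3.6,z)[:2]
C=np.array([p(*a,.126) for a in [(231,305),(335,292),(349,391),(242,404)]])
print('cap',C.mean(0),[ (np.linalg.norm(C[i]-C[i-3])*1e3).round(1) for i in range(4)],[np.degrees(np.arctan2(*(C[i-3]-C[i])[::-1])).round(1) for i in range(4)])
print('ring',p(284,275,.05),'collar',p(284,285,.054))
D=np.array([p(*a,.048) for a in [(72,80),(715,55),(690,445),(105,470)]])
print('deck',D.round(3),[np.degrees(np.arctan2(*(D[i-3]-D[i])[::-1])).round(1) for i in range(4)],[ (np.linalg.norm(D[i]-D[i-3])*1e3).round(1) for i in range(4)])
print('dial disc',p(623,266,.054))
B=[p(*a,.092) for a in [(607,292),(700,262),(712,302),(620,330)]];print('bar',np.mean(B,0),np.round(B,4).tolist())
print('ptr',p(668,300,.092),p(708,290,.092))
print([p(*a,.049).round(4).tolist() for a in [(577,360),(606,367),(637,362),(668,352),(690,333),(722,312),(725,278),(728,247),(720,216)]])
```

```text
cap [0.51179102 0.36164356] [np.float64(28.8), np.float64(29.2), np.float64(30.5), np.float64(29.2)] [np.float64(179.0), np.float64(90.6), np.float64(-1.1), np.float64(-92.6)]
ring [0.51105884 0.35978698] collar [0.51149864 0.36219896]
deck [[0.57  0.286]
 [0.364 0.308]
 [0.376 0.444]
 [0.585 0.422]] [np.float64(173.8), np.float64(84.8), np.float64(-5.8), np.float64(-96.2)] [np.float64(207.5), np.float64(135.7), np.float64(209.8), np.float64(137.0)]
dial disc [0.39813386 0.37231533]
bar [0.39822493 0.37261116] [[0.4141, 0.3688], [0.3857, 0.3635], [0.3824, 0.3767], [0.4107, 0.3815]]
ptr [0.39572835 0.37404787] [0.38352763 0.37266364]
[[0.4143, 0.4051], [0.4044, 0.4092], [0.3936, 0.4089], [0.3827, 0.4069], [0.3749, 0.401], [0.3638, 0.395], [0.3625, 0.3831], [0.3612, 0.3723], [0.3636, 0.3613]]
```

>>> play_rows([
  [[0,0,0,-0.12],[-0.0225,0.006,0,0],[0,0,0.03,0],[0,0,0.03,0],[0,0,0.03,0]],
])

```text
time: 11.13
ee_pos: [0.5113, 0.3617, 0.1794]
tcp_rot: [179.7, 0.2, -91.5]
wrist_force: [-0.6, 0.2, 0.5]
opening: 0.0851
grasp_force: 0.0
```

>>> play_rows([
  [[0,0,0.03,0],[0,0,0.03,0],[0,0,0.03,0],[0,0,0,0],[0,0,0,0]],
])

```text
time: 11.55
ee_pos: [0.5098, 0.3611, 0.0892]
tcp_rot: [179.5, 0.0, -91.5]
wrist_force: [0.7, 0.2, 0.8]
opening: 0.0853
grasp_force: 0.0
```

>>> play_rows([
  [[0,0,0,0],[0,0,0,0],[0,0,0,0],[0,0,0,0],[0,0,0,0]],
], gripper=0.02, squeeze=60)

```text
time: 11.97
ee_pos: [0.5111, 0.3628, 0.0909]
tcp_rot: [179.7, 0.2, -91.4]
wrist_force: [-2.7, 0.3, 5.6]
opening: 0.0287
grasp_force: 60.6
```

>>> play_rows([
  [[0,0,0,0],[0,0,0,0],[0,0,0,0],[0,0,0,0],[0,0,0,0]],
])

```text
time: 12.38
ee_pos: [0.511, 0.3628, 0.091]
tcp_rot: [179.7, 0.2, -91.4]
wrist_force: [0.0, 0.1, 5.8]
opening: 0.0288
grasp_force: 60.5
```

```bash
python3 st.py
```

```text
12.3833 q [ 35.22  14.89   9.24  84.48   0.3  -53.36] p [0.511  0.3628 0.091 ] r [ 1.7971e+02  1.7000e-01 -9.1410e+01] F [0.  0.1 5.8] op 0.0288 g 60.5
```

>>> play_rows([
  [[0,0,-0.02,0],[0,0,-0.027,0],[0,0,-0.027,0],[0,0,-0.027,0],[0.0295,0.01,0,0]],
])

```text
time: 12.8
ee_pos: [0.5036, 0.3373, 0.1958]
tcp_rot: [-180.0, 0.4, -91.3]
wrist_force: [1.0, -0.5, 1.4]
opening: 0.0286
grasp_force: 60.6
```

>>> play_rows([
  [[0.0295,0.01,0,0],[0.0295,0.01,0,0],[0.0295,0.01,0,0],[0.0295,0.01,0,0],[0.0295,0.01,0,0]],
])

```text
time: 13.22
ee_pos: [0.4461, 0.1856, 0.1908]
tcp_rot: [179.6, 0.1, -91.4]
wrist_force: [0.2, 0.7, -0.6]
opening: 0.0281
grasp_force: 60.5
```

>>> play_rows([
  [[0.0295,0.01,0,0],[0.0295,0.01,0,0],[0.0295,0.01,0,0],[0.0295,0.01,0,0],[0,0,0.02,0]],
])

```text
time: 13.63
ee_pos: [0.4037, 0.0667, 0.1744]
tcp_rot: [179.9, 0.1, -91.6]
wrist_force: [0.1, 0.4, 1.1]
opening: 0.0288
grasp_force: 60.6
```

>>> play_rows([
  [[0,0,0.035,0],[0,0,0.035,0],[0,0,0.035,0],[0,0,0.02,0],[0,0,0.005,0]],
])

```text
time: 14.05
ee_pos: [0.4008, 0.0697, 0.0374]
tcp_rot: [179.3, 0.0, -91.4]
wrist_force: [-0.5, 0.5, -0.6]
opening: 0.0283
grasp_force: 60.5
```

>>> play_rows([
  [[0,0,0,0],[0,0,0,0],[0,0,0.001,0],[0,0,0.001,0],[0,0,0,0]],
])

```text
time: 14.47
ee_pos: [0.4035, 0.0702, 0.0396]
tcp_rot: [179.7, 0.1, -91.4]
wrist_force: [-0.0, 0.4, -0.4]
opening: 0.0282
grasp_force: 60.5
```

```bash
python3 st.py
```

```text
14.4667 q [  9.74 -14.31 -25.76  78.83   0.16 -78.84] p [0.4035 0.0702 0.0396] r [ 1.797e+02  1.000e-01 -9.142e+01] F [-0.   0.4 -0.4] op 0.0282 g 60.5
```

>>> play_rows([
  [[0,0,0.001,0],[0,0,0.001,0],[0,0,0.0005,0],[0,0,0,0],[0,0,0,0]],
])

```text
time: 14.88
ee_pos: [0.4033, 0.0701, 0.0369]
tcp_rot: [179.7, 0.1, -91.4]
wrist_force: [-0.8, -0.4, 5.2]
opening: 0.0287
grasp_force: 61.8
```

>>> play_rows([
  [[0,0,0,0],[0,0,0,0],[0,0,0,0],[0,0,0,0],[0,0,0,0]],
], gripper=0.085)

```text
time: 15.3
ee_pos: [0.4027, 0.07, 0.036]
tcp_rot: [179.6, 0.1, -91.4]
wrist_force: [0.3, -0.0, 0.1]
opening: 0.0847
grasp_force: 0.0
```

>>> play_rows([
  [[0,0,-0.02,0],[0,0,-0.035,0],[0,0,-0.035,0],[0,0,-0.035,0],[0,0,-0.035,0]],
])

```text
time: 15.72
ee_pos: [0.4035, 0.0697, 0.1977]
tcp_rot: [179.6, 0.1, -91.4]
wrist_force: [0.9, 0.7, 0.5]
opening: 0.0852
grasp_force: 0.0
```

>>> play_rows([
  [[0.027,-0.0194,-0.0085,0],[0.027,-0.0194,-0.0085,0],[0.027,-0.0194,-0.0085,0],[0.027,-0.0194,-0.0085,0],[0.027,-0.0194,-0.0085,0]],
])

```text
time: 16.13
ee_pos: [0.4985, -0.0692, 0.238]
tcp_rot: [179.6, 0.1, -91.4]
wrist_force: [-0.4, 0.5, -0.3]
opening: 0.0849
grasp_force: 0.0
```

>>> play_rows([
  [[0.027,-0.0194,-0.0085,0],[0.027,-0.0194,-0.0085,0],[0.027,-0.0194,-0.0085,0],[0,0,0,0],[0,0,0,0]],
])

```text
time: 16.55
ee_pos: [0.5548, -0.1515, 0.2615]
tcp_rot: [179.5, 0.1, -91.5]
wrist_force: [0.5, 0.1, -1.0]
opening: 0.0847
grasp_force: 0.0
```

```bash
python3 st.py
python3 - <<'E'
from h import *
import pickle
c=cam('wrist'); cv2.imwrite('pics/w4.png',c['img']); pickle.dump(c,open('w4.pkl','wb'))
for l in blocks(c): print(l)
E
```

```text
16.55 q [-1.5260e+01  1.1110e+01  2.3800e+01  1.0319e+02 -1.0000e-02 -1.0373e+02] p [ 0.5548 -0.1515  0.2615] r [ 1.7951e+02  1.1000e-01 -9.1540e+01] F [ 0.5  0.1 -1. ] op 0.0847 g 0.0
(6, array([ 0.4468, -0.2569]), np.float64(123.5), array([0.0074, 0.0092]))
(6, array([ 0.4315, -0.1829]), np.float64(30.5), array([0.0074, 0.0092]))
```

View pics/w4.png

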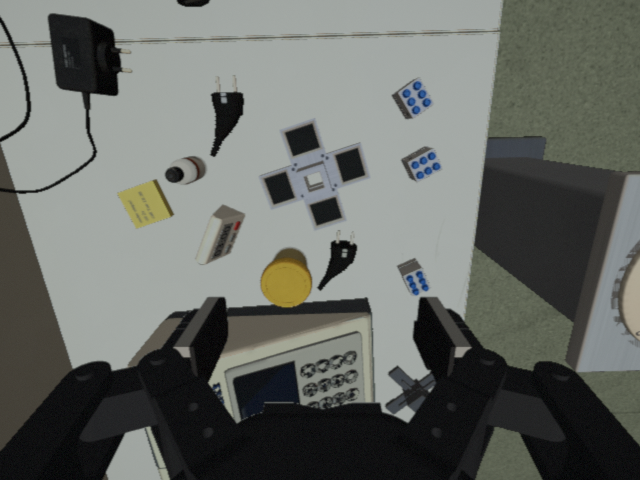

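Run:
```python
from h import *
import pickle
c=pickle.load(open('w4.pkl','rb'))
g=cv2.cvtColor(c['img'],cv2.COLOR_BGR2GRAY)
m=np.zeros_like(g); m[105:240,250:375]=(g[105:240,250:375]<70)
n,l,st,ce=cv2.connectedComponentsWithStats(m)
for i in range(1,n):
    if st[i,4]<150: continue
    ct=cv2.findContours((l==i).astype(np.uint8),0,2)[0][0][:,0,:]
    P=np.array([ray(c,u,v,.004)[:2] for u,v in ct]); r=cv2.minAreaRect((P*1e3).astype(np.float32))
    print(ce[i].round(1),st[i,4],np.round(r[0],1),np.round(r[1],1),round(r[2],1))
# hub: bright top / bore
i=cv2.convertScaleAbs(c['img'][110:235,255:375],alpha=1.3)
cv2.imwrite('pics/w4c.png',cv2.resize(i,None,fx=4.6,fy=4.6,interpolation=cv2.INTER_CUBIC))
```

```text
[302.  139.4] 697 [ 576.4 -214.1] [35.3 29.3] 16.0
[349.9 164.5] 645 [ 516.8 -181.6] [29.4 35.4] 15.9
[279.1 187.6] 601 [ 609.1 -154.4] [29.1 35.4] 16.2
[325.4 210.8] 559 [ 549.4 -121.6] [35.1 29.2] 16.4
```

View pics/w4c.png

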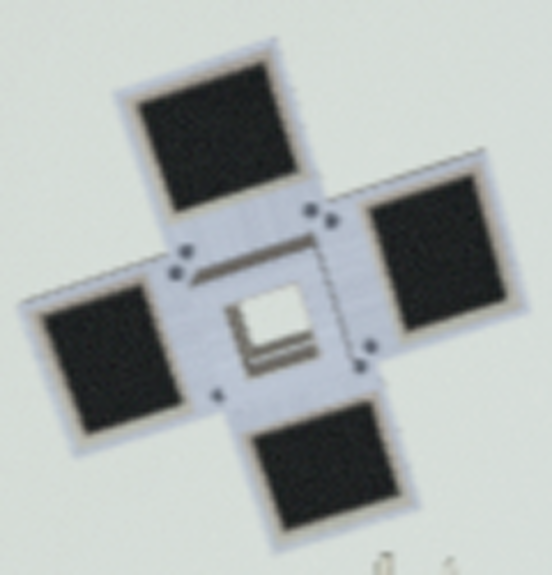

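>>> play_rows([
  [[0,0,0,-0.105],[0,0,0,-0.105],[0,0,0,-0.1],[0.018,-0.003,0.02,0],[0,0,0.035,0]],
])

```text
time: 17.02
ee_pos: [0.5633, -0.167, 0.2107]
tcp_rot: [180.0, -0.0, -73.6]
wrist_force: [1.5, -1.4, -0.0]
opening: 0.0852
grasp_force: 0.0
```

>>> play_rows([
  [[0,0,0.035,0],[0,0,0.035,0],[0,0,0.035,0],[0,0,0.02,0],[0,0,0,0]],
])

```text
time: 17.43
ee_pos: [0.5577, -0.1643, 0.0779]
tcp_rot: [179.3, 0.4, -73.6]
wrist_force: [-0.1, -0.3, -0.3]
opening: 0.085
grasp_force: 0.0
```

>>> play_rows([
  [[0,0,0,0],[0,0,0,0],[0,0,0,0],[0,0,0,0],[0,0,0,0]],
])

```text
time: 17.85
ee_pos: [0.5615, -0.1664, 0.084]
tcp_rot: [179.8, 0.1, -73.7]
wrist_force: [0.4, 0.2, -0.0]
opening: 0.0849
grasp_force: 0.0
```

```bash
cat > go.py <<'E'
import sys
from h import *
# usage: go.py x y psi  -> tool shifts from the present pose (at the new yaw), and turn
o=bot.get_obs(); p=o['ee_pos']; ps=o['tcp_rot'][2]
x,y,t=map(float,sys.argv[1:4]); d=np.array([x,y])-p[:2]
a=np.radians(t); print('pos',np.round(p,4),'rot',np.round(o['tcp_rot'],2),'q6 end',np.degrees(np.arctan2(y,x))-t-180,
 'turn',round(-np.radians((t-ps+180)%360-180),4),'tx %.4f ty %.4f'%(d@[np.cos(a),np.sin(a)],d@[np.sin(a),-np.cos(a)]))
E
python3 go.py .5629 -.168 -73.8
```

```text
pos [ 0.5615 -0.1664  0.084 ] rot [ 1.7975e+02  1.4000e-01 -7.3660e+01] q6 end -122.8179670535917 turn 0.0025 tx 0.0019 ty -0.0008
```

>>> play_rows([
  [[0.002,-0.0008,0.025,0],[0,0,0.025,0],[0,0,0.013,0],[0,0,0,0],[0,0,0,0]],
])

```text
time: 18.27
ee_pos: [0.5615, -0.1678, 0.0197]
tcp_rot: [179.6, 0.2, -73.7]
wrist_force: [-0.4, -0.5, 0.6]
opening: 0.0851
grasp_force: 0.0
```

>>> play_rows([
  [[0,0,0,0],[0,0,0,0],[0,0,0,0],[0,0,0,0],[0,0,0,0]],
], gripper=0.02, squeeze=90)

```text
time: 18.68
ee_pos: [0.5621, -0.1679, 0.0202]
tcp_rot: [179.7, 0.2, -73.7]
wrist_force: [-0.4, -0.5, 0.6]
opening: 0.025
grasp_force: 0.0
```

>>> play_rows([
  [[0,0,0,0],[0,0,0,0],[0,0,0,0],[0,0,0,0],[0,0,0,0]],
])

```text
time: 19.1
ee_pos: [0.5617, -0.1678, 0.0196]
tcp_rot: [179.6, 0.2, -73.7]
wrist_force: [-0.9, -0.5, -0.5]
opening: 0.0196
grasp_force: 0.0
```

```bash
python3 st.py; python3 go.py .511 .361 -95.9
```

```text
19.1 q [-1.6620e+01  1.0690e+01 -3.6300e+00  7.6090e+01 -2.0000e-02 -1.2297e+02] p [ 0.5617 -0.1678  0.0196] r [179.65   0.2  -73.66] F [-0.9 -0.5 -0.5] op 0.0196 g 0.0
pos [ 0.5617 -0.1678  0.0196] rot [179.65   0.2  -73.66] q6 end -48.86040235529754 turn 0.3882 tx -0.5208 ty 0.1048
```

Run:
```python
from h import *
c=cam('wrist'); s=cam('scene'); 
cv2.imwrite('pics/w5.png',np.hstack([cv2.resize(c['img'],(400,300)),cv2.resize(s['img'][150:300,320:520],(400,300))]))
```

```text
(no output)
```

View pics/w5.png

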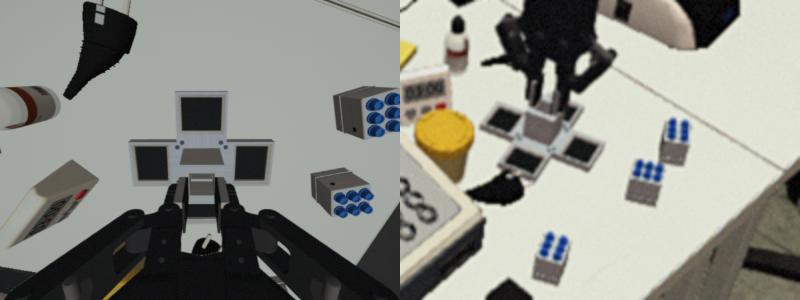

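Run:
```python
from h import *
c=cam('wrist'); s=cam('scene'); o=bot.get_obs()
a=np.radians(16.2); Rz=np.array([[np.cos(a),-np.sin(a)],[np.sin(a),np.cos(a)]])
sq=np.array([[1,1],[-1,1],[-1,-1],[1,-1]])*.017@Rz.T+[.5629,-.168]
p=np.array(o['ee_pos'])
out=[]
for k,(u0,v0,w,h,f) in ((c,(170,180,300,225,1.333)),(s,(400,180,100,75,4))):
    im=cv2.resize(k['img'][v0:v0+h,u0:u0+w],(400,300),interpolation=cv2.INTER_CUBIC)
    for z,col in ((.049,(255,0,0)),(.01,(0,200,0))):
        q=(proj(k,np.c_[sq,[z]*4])-[u0,v0])*400/w
        cv2.polylines(im,[q.astype(int)],True,col,1)
    for P in (p,p+[0,0,.019]):
        q=(proj(k,P)[0]-[u0,v0])*400/w; cv2.circle(im,tuple(q.astype(int)),4,(0,0,255),1)
    out.append(im)
cv2.imwrite('pics/w6.png',np.hstack(out))
```

```text
(no output)
```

View pics/w6.png

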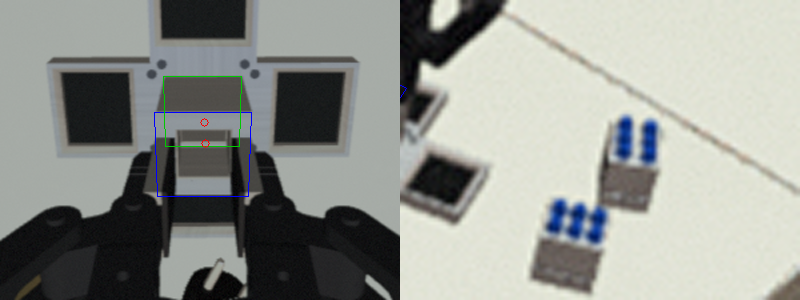

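Run:
```python
from h import *
s=cam('scene'); t=cam('top'); o=bot.get_obs(); p=np.array(o['ee_pos'])
print(bot.hold_point_z)
out=[]
for k in (s,t):
    for dz in (0,.019,.03,.05): print(dz,proj(k,p+[0,0,dz]).round(1))
    q=proj(k,p)[0]; u0,v0=int(q[0])-50,int(q[1])-50
    im=cv2.resize(k['img'][v0:v0+75,u0:u0+100],(400,300),interpolation=cv2.INTER_CUBIC)
    for dz,col in ((0,(0,0,255)),(.03,(0,255,255))):
        z=((proj(k,p+[0,0,dz])[0]-[u0,v0])*4).astype(int); cv2.circle(im,tuple(z),3,col,1)
    out.append(im)
cv2.imwrite('pics/s7.png',np.hstack(out))
```

```text
0.0187
0 [[390.3 213.7]]
0.019 [[391.3 207.5]]
0.03 [[391.9 203.9]]
0.05 [[392.9 197.1]]
0 [[436.7 243.8]]
0.019 [[438.7 242.8]]
0.03 [[439.8 242.2]]
0.05 [[442.  241.1]]
```

View pics/s7.png

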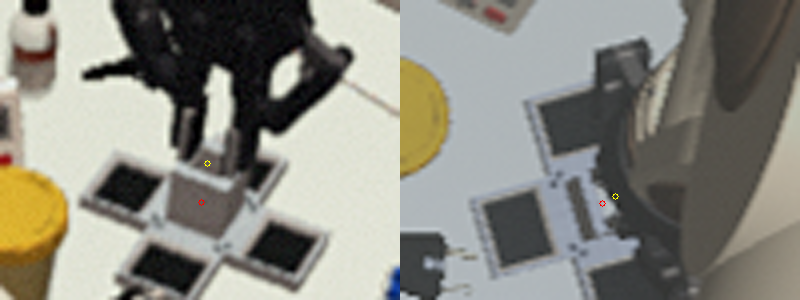

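>>> play_rows([
  [[0,0,0,0],[0,0,0,0],[0,0,0,0],[0,0,0,0],[0,0,0,0]],
], gripper=0.058)

```text
time: 19.82
ee_pos: [0.5618, -0.1678, 0.0196]
tcp_rot: [179.7, 0.2, -73.7]
wrist_force: [0.3, 0.2, 0.1]
opening: 0.0581
grasp_force: 0.0
```

>>> play_rows([
  [[0,0,0.004,0],[0,0,0.004,0],[0,0,0.004,0],[0,0,0.004,0],[0,0,0,0]],
])

```text
time: 20.23
ee_pos: [0.561, -0.1676, 0.0023]
tcp_rot: [179.6, 0.2, -73.7]
wrist_force: [-0.6, 0.4, -0.1]
opening: 0.0584
grasp_force: 0.0
```

>>> play_rows([
  [[0,0,0.002,0],[0,0,0.002,0],[0,0,0.002,0],[0,0,0.002,0],[0,0,0,0]],
])

```text
time: 20.65
ee_pos: [0.5614, -0.1678, -0.0048]
tcp_rot: [179.6, 0.2, -73.7]
wrist_force: [0.2, -0.0, -1.0]
opening: 0.0579
grasp_force: 0.0
```

```bash
python3 st.py
python3 - <<'E'
from h import *
s=cam('scene'); c=cam('wrist')
cv2.imwrite('pics/s8.png',np.hstack([cv2.resize(c['img'],(400,300)),cv2.resize(s['img'][165:240,340:440],(400,300),interpolation=cv2.INTER_CUBIC)]))
E
```

```text
20.65 q [-1.6630e+01  1.1340e+01 -5.6200e+00  7.3470e+01 -2.0000e-02 -1.2297e+02] p [ 0.5614 -0.1678 -0.0048] r [179.63   0.22 -73.66] F [ 0.2 -0.  -1. ] op 0.0579 g 0.0
```

View pics/s8.png

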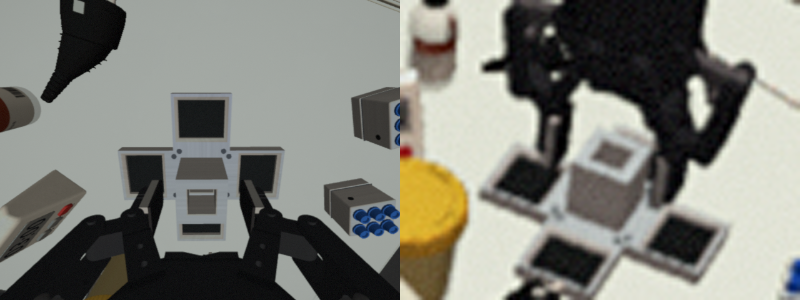

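>>> play_rows([
  [[0,0,0.002,0],[0,0,0.002,0],[0,0,0.002,0],[0,0,0.001,0],[0,0,0,0]],
])

```text
time: 21.17
ee_pos: [0.5613, -0.1677, -0.0118]
tcp_rot: [179.6, 0.2, -73.7]
wrist_force: [0.9, 0.4, 0.6]
opening: 0.058
grasp_force: 0.0
```

>>> play_rows([
  [[0,0,0,0],[0,0,0,0],[0,0,0,0],[0,0,0,0],[0,0,0,0]],
], gripper=0.02, squeeze=90)

```text
time: 21.58
ee_pos: [0.5616, -0.1679, -0.011]
tcp_rot: [179.7, 0.2, -73.7]
wrist_force: [-1.7, -0.9, 3.3]
opening: 0.033
grasp_force: 91.1
```

>>> play_rows([
  [[0,0,0,0],[0,0,0,0],[0,0,0,0],[0,0,0,0],[0,0,0,0]],
])

```text
time: 22.0
ee_pos: [0.5616, -0.1679, -0.011]
tcp_rot: [179.7, 0.2, -73.7]
wrist_force: [-3.0, 0.5, 5.6]
opening: 0.0327
grasp_force: 91.0
```

```bash
python3 st.py; python3 go.py .511 .361 -95.9
```

```text
22.0 q [-1.6630e+01  1.1520e+01 -6.1200e+00  7.2740e+01 -3.0000e-02 -1.2296e+02] p [ 0.5616 -0.1679 -0.011 ] r [179.67   0.18 -73.66] F [-3.   0.5  5.6] op 0.0327 g 91.0
pos [ 0.5616 -0.1679 -0.011 ] rot [179.67   0.18 -73.66] q6 end -48.86040235529754 turn 0.3881 tx -0.5209 ty 0.1047
```

>>> play_rows([
  [[0,0,-0.02,0],[0,0,-0.036,0],[0,0,-0.036,0.097],[0,0,-0.036,0.097],[0,0,-0.036,0.097]],
])

```text
time: 22.42
ee_pos: [0.5621, -0.1678, 0.1533]
tcp_rot: [179.5, 0.1, -90.6]
wrist_force: [0.4, 0.4, -3.7]
opening: 0.0326
grasp_force: 90.5
```

>>> play_rows([
  [[0,0,0,0.097],[-0.03,0.006,0,0],[-0.03,0.006,0,0],[-0.03,0.006,0,0],[-0.03,0.006,0,0]],
])

```text
time: 22.83
ee_pos: [0.5505, -0.0451, 0.1519]
tcp_rot: [179.5, 0.1, -95.9]
wrist_force: [0.8, 0.3, -4.5]
opening: 0.0329
grasp_force: 90.5
```

>>> play_rows([
  [[-0.03,0.006,0,0],[-0.03,0.006,0,0],[-0.03,0.006,0,0],[-0.03,0.006,0,0],[-0.03,0.006,0,0]],
])

```text
time: 23.25
ee_pos: [0.536, 0.1075, 0.1523]
tcp_rot: [179.5, 0.0, -95.9]
wrist_force: [-0.2, 0.1, -3.3]
opening: 0.0324
grasp_force: 90.5
```

>>> play_rows([
  [[-0.03,0.006,0,0],[-0.03,0.006,0,0],[-0.03,0.006,0,0],[-0.03,0.006,0,0],[-0.03,0.006,0,0]],
])

```text
time: 23.67
ee_pos: [0.5215, 0.2598, 0.1526]
tcp_rot: [179.5, 0.0, -95.9]
wrist_force: [0.2, -0.5, -3.7]
opening: 0.0323
grasp_force: 90.5
```

>>> play_rows([
  [[-0.02,0.006,0,0],[0,0,0,0],[0,0,0,0],[0,0,0,0],[0,0,0,0]],
])

```text
time: 24.08
ee_pos: [0.5184, 0.278, 0.1533]
tcp_rot: [179.6, 0.0, -95.9]
wrist_force: [0.2, 0.0, -3.4]
opening: 0.0326
grasp_force: 90.5
```

```bash
python3 st.py; python3 go.py .511 .361 -95.9
python3 - <<'E'
from h import *
import pickle
D={n:cam(n) for n in('wrist','top','scene')}; pickle.dump(D,open('a1.pkl','wb'))
E
```

```text
24.0833 q [ 28.06   9.92  10.28  90.7    0.26 -56.  ] p [0.5184 0.278  0.1533] r [ 1.7957e+02  2.0000e-02 -9.5940e+01] F [ 0.2  0.  -3.4] op 0.0326 g 90.5
pos [0.5184 0.278  0.1533] rot [ 1.7957e+02  2.0000e-02 -9.5940e+01] q6 end -48.86040235529754 turn -0.0007 tx -0.0818 ty 0.0159
```

>>> play_rows([
  [[-0.028,0.005,0,0],[-0.028,0.005,0,0],[-0.0258,0.0053,0,0],[0,0,0,0.001],[0,0,0,0]],
])

```text
time: 24.65
ee_pos: [0.5113, 0.3624, 0.1534]
tcp_rot: [179.6, 0.0, -95.9]
wrist_force: [-0.1, -0.5, -4.0]
opening: 0.033
grasp_force: 90.7
```

>>> play_rows([
  [[0,0,0.012,0],[0,0,0.012,0],[0,0,0.006,0],[0,0,0,0],[0,0,0,0]],
])

```text
time: 25.07
ee_pos: [0.5114, 0.361, 0.124]
tcp_rot: [179.6, 0.0, -96.0]
wrist_force: [0.0, -0.2, -2.8]
opening: 0.0329
grasp_force: 90.7
```

```bash
python3 st.py; python3 go.py .5118 .361 -96
```

```text
25.0667 q [ 35.07  14.97  12.98  88.3    0.3  -48.93] p [0.5114 0.361  0.124 ] r [ 1.7959e+02  4.0000e-02 -9.6000e+01] F [ 0.  -0.2 -2.8] op 0.0329 g 90.7
pos [0.5114 0.361  0.124 ] rot [ 1.7959e+02  4.0000e-02 -9.6000e+01] q6 end -48.80263020867264 turn 0.0 tx -0.0000 ty -0.0004
```

>>> play_rows([
  [[0,0,0.006,0],[0,0,0.006,0],[0,0,0.006,0],[0,0,0.006,0],[0,0,0.003,0]],
])

```text
time: 25.48
ee_pos: [0.5107, 0.3616, 0.0956]
tcp_rot: [179.5, 0.0, -95.9]
wrist_force: [-1.0, 0.0, -3.3]
opening: 0.0324
grasp_force: 90.7
```

>>> play_rows([
  [[0,0,0.002,0],[0,0,0.002,0],[0,0,0.002,0],[0,0,0.002,0],[0,0,0,0]],
])

```text
time: 25.9
ee_pos: [0.5109, 0.3619, 0.0885]
tcp_rot: [179.6, 0.0, -95.9]
wrist_force: [-0.3, 0.3, -2.7]
opening: 0.0331
grasp_force: 90.7
```

>>> play_rows([
  [[0,0,0.002,0],[0,0,0.002,0],[0,0,0.001,0],[0,0,0,0],[0,0,0,0]],
])

```text
time: 26.32
ee_pos: [0.511, 0.362, 0.0838]
tcp_rot: [179.6, 0.1, -95.9]
wrist_force: [0.2, 2.0, -5.2]
opening: 0.0327
grasp_force: 90.7
```

```bash
python3 st.py
```

```text
26.3167 q [ 35.16  15.     8.58  83.84   0.32 -48.9 ] p [0.511  0.362  0.0838] r [ 1.7959e+02  7.0000e-02 -9.5940e+01] F [ 0.2  2.  -5.2] op 0.0327 g 90.7
```

>>> play_rows([
  [[-0.0005,0,0.003,0],[0,0,0.003,0],[0,0,0.003,0],[0,0,0.003,0],[0,0,0,0]],
])

```text
time: 26.73
ee_pos: [0.5106, 0.3621, 0.0708]
tcp_rot: [179.5, 0.0, -95.9]
wrist_force: [0.1, 0.4, -4.1]
opening: 0.0326
grasp_force: 90.7
```

>>> play_rows([
  [[0,0,0.003,0],[0,0,0.003,0],[0,0,0.003,0],[0,0,0.003,0],[0,0,0,0]],
])

```text
time: 27.15
ee_pos: [0.5102, 0.3627, 0.0596]
tcp_rot: [179.5, 0.1, -95.9]
wrist_force: [-3.9, 1.8, -2.9]
opening: 0.0327
grasp_force: 90.8
```

```bash
python3 st.py
```

```text
27.15 q [ 35.23  15.23   6.19  81.26   0.36 -48.85] p [0.5102 0.3627 0.0596] r [ 1.7953e+02  8.0000e-02 -9.5920e+01] F [-3.9  1.8 -2.9] op 0.0327 g 90.8
```

>>> play_rows([
  [[0,0,0.003,0],[0,0,0.003,0],[0,0,0.003,0],[0,0,0.003,0],[0,0,0.002,0]],
])

```text
time: 27.57
ee_pos: [0.5104, 0.3624, 0.0453]
tcp_rot: [179.6, 0.0, -95.9]
wrist_force: [-1.0, 0.3, -4.8]
opening: 0.033
grasp_force: 90.7
```

>>> play_rows([
  [[0,0,0.001,0],[0,0,0.001,0],[0,0,0.001,0],[0,0,0,0],[0,0,0,0]],
])

```text
time: 27.98
ee_pos: [0.5111, 0.3624, 0.0431]
tcp_rot: [179.6, 0.1, -96.0]
wrist_force: [0.2, -0.3, -2.2]
opening: 0.0328
grasp_force: 91.0
```

```bash
python3 st.py
```

```text
27.9833 q [ 35.2   15.47   4.65  79.42   0.28 -48.85] p [0.5111 0.3624 0.0431] r [ 1.7964e+02  6.0000e-02 -9.5960e+01] F [ 0.2 -0.3 -2.2] op 0.0328 g 91.0
```

>>> play_rows([
  [[0,0,0.001,0],[0,0,0.001,0],[0,0,0,0],[0,0,0,0],[0,0,0,0]],
])

```text
time: 28.4
ee_pos: [0.5111, 0.3624, 0.043]
tcp_rot: [179.7, 0.1, -96.0]
wrist_force: [-5.1, -4.5, 10.9]
opening: 0.0325
grasp_force: 92.6
```

```bash
python3 st.py
```

```text
28.4 q [ 35.2   15.4    4.55  79.31   0.28 -48.85] p [0.5111 0.3624 0.043 ] r [ 1.7969e+02  1.1000e-01 -9.5960e+01] F [-5.1 -4.5 10.9] op 0.0325 g 92.6
```

>>> play_rows([
  [[0,0,0,0],[0,0,0,0],[0,0,0,0],[0,0,0,0],[0,0,-0.005,0]],
], gripper=0.06)

```text
time: 28.82
ee_pos: [0.5104, 0.3622, 0.0449]
tcp_rot: [179.5, -0.0, -95.9]
wrist_force: [-0.0, 0.3, 0.3]
opening: 0.0596
grasp_force: 0.0
```

>>> play_rows([
  [[0,0,-0.035,0],[0,0,-0.035,0],[0,0,-0.035,0],[0,0,-0.035,0],[0,0,-0.035,0]],
])

```text
time: 29.23
ee_pos: [0.5117, 0.362, 0.223]
tcp_rot: [179.6, 0.1, -95.9]
wrist_force: [0.5, 0.5, -0.4]
opening: 0.06
grasp_force: 0.0
```

>>> play_rows([
  [[0.03,0.002,-0.004,0],[0.03,0.002,-0.004,0],[0.03,0.002,-0.004,0],[0.03,0.002,-0.004,0],[0.03,0.002,-0.004,0]],
])

```text
time: 29.65
ee_pos: [0.4862, 0.2128, 0.2413]
tcp_rot: [179.6, 0.1, -95.9]
wrist_force: [-0.1, -0.5, -0.1]
opening: 0.0601
grasp_force: 0.0
```

>>> play_rows([
  [[0.03,0.002,0,0],[0.03,0.002,0,0],[0.03,0.002,0,0],[0.03,0.002,0,0],[0.03,0.002,0,0]],
])

```text
time: 30.07
ee_pos: [0.4606, 0.0646, 0.2412]
tcp_rot: [179.6, 0.1, -95.9]
wrist_force: [0.7, -0.4, -0.8]
opening: 0.0602
grasp_force: 0.0
```

>>> play_rows([
  [[0.03,0.002,0,0],[0.03,0.002,0,0],[0.03,0.002,0,0],[0,0,0,0],[0,0,0,0]],
])

```text
time: 30.48
ee_pos: [0.4457, -0.0242, 0.2412]
tcp_rot: [179.6, 0.1, -96.1]
wrist_force: [-0.2, 1.0, -0.6]
opening: 0.0601
grasp_force: 0.0
```

```bash
python3 - <<'E'
s=open('h.py').read(); i=s.index('def blocks'); s=s[:i]+'''
from scipy.optimize import least_squares
def blocks(c,lo=.2):
    """six-cap grids: blue mask -> clusters -> fit of the 2x3 grid; (n, centre, long-axis deg)"""
    im=cv2.resize(c['img'],None,fx=4,fy=4,interpolation=cv2.INTER_CUBIC).astype(int)
    m=((im[...,0]-im[...,2]>55)&(im[...,0]>80)).astype(np.uint8)
    k=cv2.morphologyEx(m,cv2.MORPH_CLOSE,np.ones((25,25),np.uint8))
    n,l,st,ce=cv2.connectedComponentsWithStats(k); out=[]
    for i in range(1,n):
        if st[i,4]<800: continue
        v,u=np.nonzero((l==i)&(m>0)); P=np.array([ray(c,(a-1.5)/4,(b-1.5)/4,.042)[:2] for a,b in zip(u[::3],v[::3])])
        ctr=P.mean(0)
        if not(.3<ctr[0]<.62) : continue
        r=cv2.minAreaRect((P*1e3).astype(np.float32)); (w,h)=r[1]
        if not(18<min(w,h) and max(w,h)<45): continue
        g=np.array([[a,b] for a in(-.0074,.0074) for b in(-.0113,0,.0113)])
        best=None
        for t0 in np.radians(np.arange(0,180,15)):
            def f(x):
                R2=np.array([[np.cos(x[2]),-np.sin(x[2])],[np.sin(x[2]),np.cos(x[2])]])
                return np.linalg.norm(P[:,None]-(g@R2.T+x[:2])[None],axis=2).min(1)
            s=least_squares(f,[*ctr,t0],x_scale=[.005,.005,.2])
            if best is None or s.cost<best.cost: best=s
        x=best.x; out.append((len(P),x[:2].round(4),round((np.degrees(x[2])+90)%180,1),round(1e3*np.sqrt(2*best.cost/len(P)),2),np.round(r[1],1)))
    return out
'''; open('h.py','w').write(s)
E
python3 st.py
python3 - <<'E'
from h import *
import pickle
c=cam('wrist'); pickle.dump(c,open('w9.pkl','wb'))
for n in ('w1.pkl','w4.pkl'):
    print(n,blocks(pickle.load(open(n,'rb'))))
print(blocks(c)); print('top',blocks(cam('top')))
E
```

```text
30.4833 q [-3.1700e+00 -7.6300e+00  2.2700e+00  1.0024e+02  8.0000e-02 -8.7050e+01] p [ 0.4457 -0.0242  0.2412] r [ 1.7965e+02  6.0000e-02 -9.6120e+01] F [-0.2  1.  -0.6] op 0.0601 g 0.0
w1.pkl [(1525, array([ 0.4458, -0.2563]), np.float64(123.6), np.float64(3.17), array([21.9, 28.9])), (1499, array([ 0.4304, -0.1822]), np.float64(27.8), np.float64(3.19), array([29.1, 21.7])), (1716, array([ 0.4307, -0.0303]), np.float64(114.5), np.float64(3.46), array([21.9, 30.1]))]
w4.pkl [(1529, array([ 0.4466, -0.2569]), np.float64(123.5), np.float64(3.11), array([21.7, 28.8])), (1320, array([ 0.4313, -0.1828]), np.float64(28.1), np.float64(3.17), array([28.8, 21.9])), (1029, array([ 0.4313, -0.0304]), np.float64(114.5), np.float64(3.49), array([20.4, 30.8]))]
[(2285, array([ 0.4302, -0.1811]), np.float64(27.9), np.float64(3.34), array([29.3, 22.4])), (1502, array([ 0.4303, -0.0293]), np.float64(114.7), np.float64(3.31), array([21.8, 29.6]))]
top []
```

>>> play_rows([
  [[0,0,0,0.115],[0,0,0,0.115],[0,0,0,0.115],[0,0,0,0.115],[0,0,0,0.115]],
])

```text
time: 31.0
ee_pos: [0.4461, -0.0218, 0.2407]
tcp_rot: [179.6, -0.2, -129.1]
wrist_force: [-0.0, 0.4, 0.0]
opening: 0.0601
grasp_force: 0.0
```

>>> play_rows([
  [[0,0,0,0.115],[0,0,0,0.115],[0,0,0,0.115],[0,0,0,0.115],[0.0161,0.0018,0,0]],
])

```text
time: 31.42
ee_pos: [0.4319, -0.0266, 0.2399]
tcp_rot: [179.7, -0.3, -155.5]
wrist_force: [0.3, -1.0, -0.0]
opening: 0.06
grasp_force: 0.0
```

>>> play_rows([
  [[0,0,0.036,0],[0,0,0.036,0],[0,0,0.036,0],[0,0,0.036,0],[0,0,0.036,0]],
])

```text
time: 31.83
ee_pos: [0.4293, -0.0267, 0.0592]
tcp_rot: [179.8, -0.3, -155.1]
wrist_force: [0.6, -0.3, -0.1]
opening: 0.0603
grasp_force: 0.0
```

>>> play_rows([
  [[0,0,0,0],[0,0,0,0],[0,0,0,0],[0,0,0,0],[0,0,0,0]],
])

```text
time: 32.25
ee_pos: [0.4308, -0.0278, 0.0631]
tcp_rot: [179.8, -0.1, -155.2]
wrist_force: [-0.0, 0.1, -1.1]
opening: 0.0596
grasp_force: 0.0
```

```bash
python3 go.py .4303 -.0293 -155.4
```

```text
pos [ 0.4308 -0.0278  0.0631] rot [ 1.7985e+02 -1.4000e-01 -1.5523e+02] q6 end -28.49537296467119 turn 0.003 tx 0.0010 ty -0.0012
```

>>> play_rows([
  [[0.001,-0.0012,0.02,0],[0,0,0.02,0],[0,0,0.02,0],[0,0,0.01,0],[0,0,0,0]],
])

```text
time: 32.67
ee_pos: [0.4276, -0.0292, -0.0103]
tcp_rot: [179.7, -0.4, -155.3]
wrist_force: [-1.3, -0.1, -0.6]
opening: 0.0602
grasp_force: 0.0
```

>>> play_rows([
  [[0,0,0.004,0],[0,0,0.004,0],[0,0,0.003,0],[0,0,0,0],[0,0,0,0]],
])

```text
time: 33.08
ee_pos: [0.4285, -0.0292, -0.0199]
tcp_rot: [179.8, -0.3, -155.2]
wrist_force: [0.4, -0.5, 0.1]
opening: 0.0599
grasp_force: 0.0
```

>>> play_rows([
  [[0,0,0,0],[0,0,0,0],[0,0,0,0],[0,0,0,0],[0,0,0,0]],
], gripper=0.025, squeeze=60)

```text
time: 33.5
ee_pos: [0.4287, -0.0293, -0.0197]
tcp_rot: [179.8, -0.3, -155.2]
wrist_force: [-1.3, 0.1, 6.2]
opening: 0.033
grasp_force: 60.3
```

>>> play_rows([
  [[0,0,0,0],[0,0,0,0],[0,0,0,0],[0,0,0,0],[0,0,0,0]],
])

```text
time: 33.92
ee_pos: [0.4287, -0.0293, -0.0197]
tcp_rot: [179.8, -0.3, -155.2]
wrist_force: [-0.4, 0.8, 5.2]
opening: 0.0332
grasp_force: 60.3
```

```bash
python3 st.py
```

```text
33.9167 q [-3.960e+00 -9.600e+00 -2.851e+01  7.143e+01  7.000e-02 -2.871e+01] p [ 0.4287 -0.0293 -0.0197] r [ 179.78   -0.27 -155.25] F [-0.4  0.8  5.2] op 0.0332 g 60.3
```

>>> play_rows([
  [[0,0,-0.02,0],[0,0,-0.035,0],[0,0,-0.035,0],[0,0,-0.035,0.107],[0,0,-0.03,0.107]],
])

```text
time: 34.33
ee_pos: [0.4292, -0.0295, 0.1368]
tcp_rot: [179.8, -0.3, -167.8]
wrist_force: [0.7, -0.1, -0.9]
opening: 0.0328
grasp_force: 59.8
```

>>> play_rows([
  [[0,0,0,0.107],[0,0,0,0.107],[0,0,0,0.108],[0.0006,0.028,0,0],[0.0006,0.028,0,0]],
])

```text
time: 34.75
ee_pos: [0.4338, 0.0262, 0.1346]
tcp_rot: [180.0, -0.4, 173.8]
wrist_force: [1.3, -0.0, -1.2]
opening: 0.0332
grasp_force: 60.0
```

>>> play_rows([
  [[0.0006,0.028,0,0],[0.0006,0.028,0,0],[0.0006,0.028,0,0],[0.0006,0.028,0,0],[0.0006,0.028,0,0]],
])

```text
time: 35.17
ee_pos: [0.4452, 0.1672, 0.1346]
tcp_rot: [180.0, -0.4, 174.0]
wrist_force: [0.2, -0.0, -1.0]
opening: 0.0332
grasp_force: 60.0
```

>>> play_rows([
  [[0.0006,0.028,0,0],[0.0006,0.028,0,0],[0.0006,0.028,0,0],[0.0006,0.028,0,0],[0.0006,0.028,0,0]],
])

```text
time: 35.58
ee_pos: [0.4568, 0.3068, 0.1346]
tcp_rot: [180.0, -0.4, 174.1]
wrist_force: [1.0, -0.7, -1.0]
opening: 0.0327
grasp_force: 60.0
```

>>> play_rows([
  [[0.0006,0.028,0,0],[0.0006,0.028,0,0],[0,0,0,0],[0,0,0,0],[0,0,0,0]],
])

```text
time: 36.0
ee_pos: [0.4614, 0.3608, 0.1346]
tcp_rot: [-180.0, -0.4, 174.1]
wrist_force: [-0.4, -0.1, -1.0]
opening: 0.0332
grasp_force: 60.2
```

```bash
python3 st.py; python3 go.py .4619 .3676 -186
```

```text
36.0 q [37.86  9.41  7.64 88.56  0.3  43.8 ] p [0.4614 0.3608 0.1346] r [-179.99   -0.45  174.06] F [-0.4 -0.1 -1. ] op 0.0332 g 60.2
pos [0.4614 0.3608 0.1346] rot [-179.99   -0.45  174.06] q6 end 44.51429162648486 turn 0.001 tx 0.0002 ty 0.0068
```

>>> play_rows([
  [[0.0002,0.0068,0.02,0],[0,0,0.025,0],[0,0,0.025,0],[0,0,0.012,0],[0,0,0,0]],
])

```text
time: 36.42
ee_pos: [0.4603, 0.3661, 0.0504]
tcp_rot: [-179.9, -0.6, 174.0]
wrist_force: [-0.2, -0.8, -1.4]
opening: 0.0328
grasp_force: 60.2
```

>>> play_rows([
  [[0,0,0,0],[0,0,0,0],[0,0,0,0],[0,0,0,0],[0,0,0,0]],
])

```text
time: 36.83
ee_pos: [0.462, 0.3685, 0.0542]
tcp_rot: [179.9, -0.3, 174.0]
wrist_force: [0.5, -0.0, -0.7]
opening: 0.0329
grasp_force: 60.2
```

```bash
python3 st.py; python3 go.py .4619 .3676 -186
```

```text
36.8333 q [38.4  10.37 -0.14 79.65  0.32 44.36] p [0.462  0.3685 0.0542] r [179.89  -0.34 174.04] F [ 0.5 -0.  -0.7] op 0.0329 g 60.2
pos [0.462  0.3685 0.0542] rot [179.89  -0.34 174.04] q6 end 44.51429162648486 turn 0.0007 tx 0.0000 ty -0.0009
```

>>> play_rows([
  [[0,-0.0009,0.004,0],[0,0,0.003,0],[0,0,0.003,0],[0,0,0.002,0],[0,0,0.002,0]],
])

```text
time: 37.25
ee_pos: [0.4616, 0.3672, 0.0389]
tcp_rot: [180.0, -0.4, 174.0]
wrist_force: [2.3, -2.5, 0.1]
opening: 0.0331
grasp_force: 60.3
```

>>> play_rows([
  [[0,0,0.001,0],[0,0,0.001,0],[0,0,0,0],[0,0,0,0],[0,0,0,0]],
])

```text
time: 37.67
ee_pos: [0.4615, 0.3673, 0.0379]
tcp_rot: [179.9, -0.4, 174.0]
wrist_force: [-1.5, -3.0, 4.5]
opening: 0.033
grasp_force: 60.9
```

```bash
python3 st.py
```

```text
37.6667 q [38.35 10.56 -1.74 77.92  0.3  44.31] p [0.4615 0.3673 0.0379] r [179.93  -0.37 174.04] F [-1.5 -3.   4.5] op 0.033 g 60.9
```

>>> play_rows([
  [[0,0,0,0],[0,0,0,0],[0,0,0,0],[0,0,0,0],[0,0,-0.005,0]],
], gripper=0.06)

```text
time: 38.08
ee_pos: [0.4609, 0.3669, 0.0412]
tcp_rot: [-180.0, -0.5, 174.0]
wrist_force: [-0.4, -0.5, 0.4]
opening: 0.0601
grasp_force: 0.0
```

>>> play_rows([
  [[0,0,-0.02,0],[0,0,-0.035,0],[0,0,-0.035,0],[0,0,-0.035,0],[0,0,-0.035,0.122]],
])

```text
time: 38.5
ee_pos: [0.4623, 0.3668, 0.2043]
tcp_rot: [180.0, -0.4, 167.2]
wrist_force: [-0.0, 0.7, -0.3]
opening: 0.0598
grasp_force: 0.0
```

>>> play_rows([
  [[0,0,-0.035,0.122],[0,0,0,0.122],[0,0,0,0.122],[0,0,0,0.122],[0,0,0,0.122]],
])

```text
time: 38.92
ee_pos: [0.4628, 0.3671, 0.2377]
tcp_rot: [-179.8, -0.3, 131.8]
wrist_force: [-0.9, -1.0, 0.7]
opening: 0.0598
grasp_force: 0.0
```

>>> play_rows([
  [[0,0,0,0.122],[0,0,0,0.122],[0,0,0,0],[0,0,0,0],[0,0,0,0]],
])

```text
time: 39.33
ee_pos: [0.4628, 0.367, 0.2374]
tcp_rot: [-179.7, -0.3, 118.4]
wrist_force: [0.6, -0.5, -0.0]
opening: 0.0598
grasp_force: 0.0
```

```bash
python3 st.py; python3 go.py .4303 -.1815 117.9
python3 - <<'E'
from h import *
import pickle
c=cam('wrist'); pickle.dump(c,open('w10.pkl','wb'))
im=c['img'].astype(int); m=((im[...,0]-im[...,2]>55)&(im[...,0]>80)).astype(np.uint8)
n,l,st,ce=cv2.connectedComponentsWithStats(cv2.morphologyEx(m,cv2.MORPH_CLOSE,np.ones((7,7),np.uint8)))
for i in range(1,n):
    if st[i,4]>60: print(ce[i].round(1),st[i],ray(c,*ce[i],.100).round(4))
E
```

```text
39.3333 q [ 38.25  12.11  22.2  100.34   0.32  99.89] p [0.4628 0.367  0.2374] r [-179.71   -0.27  118.36] F [ 0.6 -0.5 -0. ] op 0.0598 g 0.0
pos [0.4628 0.367  0.2374] rot [-179.71   -0.27  118.36] q6 end -320.7699561200493 turn 0.008 tx -0.4696 ty -0.2853
[598.3  60.6] [ 555    0   85  119 3613] [0.6038 0.5951 0.1   ]
[322.4 212.7] [307 196  32  34 463] [0.4626 0.3694 0.1   ]
```

>>> play_rows([
  [[-0.0313,-0.019,0,0.004],[-0.0313,-0.019,0,0.004],[-0.0313,-0.019,0,0],[-0.0313,-0.019,0,0],[-0.0313,-0.019,0,0]],
])

```text
time: 39.8
ee_pos: [0.4512, 0.1827, 0.237]
tcp_rot: [-179.7, -0.3, 117.8]
wrist_force: [0.6, -0.2, 0.0]
opening: 0.0601
grasp_force: 0.0
```

>>> play_rows([
  [[-0.0313,-0.019,0,0],[-0.0313,-0.019,0,0],[-0.0313,-0.019,0,0],[-0.0313,-0.019,0,0],[-0.0313,-0.019,0,0]],
])

```text
time: 40.22
ee_pos: [0.4397, -0.0001, 0.237]
tcp_rot: [-179.7, -0.2, 117.8]
wrist_force: [0.5, 0.3, 0.0]
opening: 0.0596
grasp_force: 0.0
```

>>> play_rows([
  [[-0.0313,-0.019,0,0],[-0.0313,-0.019,0,0],[-0.0313,-0.019,0,0],[-0.0313,-0.019,0,0],[-0.0313,-0.019,0,0]],
])

```text
time: 40.63
ee_pos: [0.4282, -0.183, 0.2368]
tcp_rot: [-179.7, -0.2, 117.8]
wrist_force: [0.8, -0.1, 0.2]
opening: 0.0598
grasp_force: 0.0
```

>>> play_rows([
  [[0,0,0,0],[0,0,0,0],[0,0,0,0],[0,0,0,0],[0,0,0,0]],
])

```text
time: 41.05
ee_pos: [0.429, -0.1801, 0.2367]
tcp_rot: [-179.7, -0.3, 117.8]
wrist_force: [0.2, 0.9, 0.0]
opening: 0.06
grasp_force: 0.0
```

```bash
python3 - <<'E'
from h import *
import pickle
c=cam('wrist'); pickle.dump(c,open('w11.pkl','wb')); print(blocks(c))
E
python3 go.py .4303 -.1815 117.9
```

```text
[(1393, array([ 0.4297, -0.1812]), np.float64(27.9), np.float64(3.2), array([28.8, 22.2])), (1308, array([ 0.4449, -0.2551]), np.float64(123.6), np.float64(3.44), array([21.4, 30.2]))]
pos [ 0.429  -0.1802  0.2367] rot [-179.71   -0.25  117.79] q6 end -320.7699561200493 turn -0.0018 tx -0.0018 ty 0.0005
```

>>> play_rows([
  [[-0.0015,0.0005,0.035,0],[0,0,0.036,0],[0,0,0.036,0],[0,0,0.036,0],[0,0,0.036,0]],
])

```text
time: 41.52
ee_pos: [0.4288, -0.1811, 0.0561]
tcp_rot: [-179.7, -0.2, 117.8]
wrist_force: [1.1, 0.1, -0.2]
opening: 0.0603
grasp_force: 0.0
```

>>> play_rows([
  [[0,0,0,0],[0,0,0,0],[0,0,0,0],[0,0,0,0],[0,0,0,0]],
])

```text
time: 41.93
ee_pos: [0.4301, -0.1825, 0.06]
tcp_rot: [-179.8, -0.1, 117.7]
wrist_force: [-0.7, 0.6, -1.0]
opening: 0.0599
grasp_force: 0.0
```

```bash
python3 go.py .4300 -.1813 117.9
```

```text
pos [ 0.4301 -0.1825  0.06  ] rot [-1.7983e+02 -1.0000e-01  1.1768e+02] q6 end -320.7616457523102 turn -0.0039 tx 0.0011 ty 0.0004
```

Down 79 mm and grip.

>>> play_rows([
  [[0.001,0.0004,0.02,-0.003],[0,0,0.02,0],[0,0,0.018,0],[0,0,0.01,0],[0,0,0,0]],
])

```text
time: 42.35
ee_pos: [0.4275, -0.1806, -0.0115]
tcp_rot: [-179.6, -0.3, 117.8]
wrist_force: [-0.0, -0.1, 0.0]
opening: 0.0601
grasp_force: 0.0
```

>>> play_rows([
  [[0,0,0.004,0],[0,0,0.004,0],[0,0,0.003,0],[0,0,0,0],[0,0,0,0]],
])

```text
time: 42.77
ee_pos: [0.4282, -0.1809, -0.0212]
tcp_rot: [-179.7, -0.3, 117.8]
wrist_force: [-0.7, -0.0, -0.0]
opening: 0.0602
grasp_force: 0.0
```

>>> play_rows([
  [[0,0,0,0],[0,0,0,0],[0,0,0,0],[0,0,0,0],[0,0,0,0]],
], gripper=0.025)

```text
time: 43.18
ee_pos: [0.4284, -0.181, -0.021]
tcp_rot: [-179.7, -0.2, 117.8]
wrist_force: [-0.4, -0.1, 5.5]
opening: 0.0331
grasp_force: 60.2
```

>>> play_rows([
  [[0,0,0,0],[0,0,0,0],[0,0,0,0],[0,0,0,0],[0,0,0,0]],
])

```text
time: 43.6
ee_pos: [0.4284, -0.1809, -0.021]
tcp_rot: [-179.7, -0.2, 117.8]
wrist_force: [-0.7, -0.3, 5.3]
opening: 0.0331
grasp_force: 60.3
```

```bash
python3 st.py
```

```text
43.6 q [-2.286e+01 -4.510e+00 -2.410e+01  7.076e+01 -6.000e-02  3.931e+01] p [ 0.4284 -0.1809 -0.021 ] r [-179.73   -0.23  117.83] F [-0.7 -0.3  5.3] op 0.0331 g 60.3
```

>>> play_rows([
  [[0,0,-0.02,0],[0,0,-0.035,0],[0,0,-0.035,0],[0,0,-0.035,0.118],[0,0,-0.035,0.118]],
])

```text
time: 44.02
ee_pos: [0.4286, -0.1809, 0.1397]
tcp_rot: [-179.6, -0.2, 104.0]
wrist_force: [1.7, -0.0, -1.3]
opening: 0.033
grasp_force: 59.8
```

>>> play_rows([
  [[0,0,0,0.118],[0,0,0,0.118],[0,0,0,0.118],[0.03,0.0015,0,0],[0.03,0.0015,0,0]],
])

```text
time: 44.43
ee_pos: [0.4381, -0.1218, 0.138]
tcp_rot: [-179.6, -0.1, 83.8]
wrist_force: [0.5, 0.1, -0.8]
opening: 0.0331
grasp_force: 59.9
```

>>> play_rows([
  [[0.03,0.0015,0,0],[0.03,0.0015,0,0],[0.03,0.0015,0,0],[0.03,0.0015,0,0],[0.03,0.0015,0,0]],
])

```text
time: 44.85
ee_pos: [0.4612, 0.0281, 0.1383]
tcp_rot: [-179.6, -0.0, 84.0]
wrist_force: [0.3, 0.5, 0.2]
opening: 0.0331
grasp_force: 59.9
```

>>> play_rows([
  [[0.03,0.0015,0,0],[0.03,0.0015,0,0],[0.03,0.0015,0,0],[0.03,0.0015,0,0],[0.03,0.0015,0,0]],
])

```text
time: 45.27
ee_pos: [0.4843, 0.1766, 0.1383]
tcp_rot: [-179.6, -0.0, 84.0]
wrist_force: [0.7, -0.1, -0.5]
opening: 0.033
grasp_force: 59.9
```

>>> play_rows([
  [[0.03,0.0015,0,0],[0.03,0.0015,0,0],[0.03,0.0015,0,0],[0,0,0,0],[0,0,0,0]],
])

```text
time: 45.68
ee_pos: [0.4979, 0.2653, 0.1376]
tcp_rot: [-179.5, 0.0, 84.2]
wrist_force: [-0.0, -0.5, -1.2]
opening: 0.0326
grasp_force: 60.0
```

```bash
python3 st.py; python3 go.py .5062 .3158 84
```

```text
45.6833 q [ 27.9    6.53   4.77  88.65   0.26 123.74] p [0.4979 0.2653 0.1376] r [-1.7951e+02  1.0000e-02  8.4160e+01] F [-0.  -0.5 -1.2] op 0.0326 g 60.0
pos [0.4979 0.2653 0.1376] rot [-1.7951e+02  1.0000e-02  8.4160e+01] q6 end -232.0414420285797 turn 0.0028 tx 0.0511 ty 0.0030
```

>>> play_rows([
  [[0.0255,0.0015,0,0.0025],[0.0256,0.0015,0,0],[0,0,0.028,0],[0,0,0.028,0],[0,0,0.026,0]],
])

```text
time: 46.1
ee_pos: [0.5061, 0.3141, 0.0555]
tcp_rot: [-179.6, -0.0, 83.9]
wrist_force: [-0.8, 0.4, -0.6]
opening: 0.0327
grasp_force: 60.0
```

>>> play_rows([
  [[0,0,0,0],[0,0,0,0],[0,0,0,0],[0,0,0,0],[0,0,0,0]],
])

```text
time: 46.52
ee_pos: [0.5071, 0.3151, 0.0589]
tcp_rot: [-179.7, -0.2, 83.9]
wrist_force: [-0.9, -0.3, -1.2]
opening: 0.0329
grasp_force: 60.0
```

```bash
python3 st.py; python3 go.py .5062 .3158 84
```

```text
46.5167 q [ 31.7   11.06   1.18  80.23   0.28 127.83] p [0.5071 0.3151 0.0589] r [-1.7973e+02 -1.5000e-01  8.3870e+01] F [-0.9 -0.3 -1.2] op 0.0329 g 60.0
pos [0.5071 0.3151 0.0589] rot [-1.7973e+02 -1.5000e-01  8.3870e+01] q6 end -232.0414420285797 turn -0.0023 tx 0.0006 ty -0.0010
```

>>> play_rows([
  [[0.0006,-0.001,0.006,0],[0,0,0.005,0],[0,0,0.004,0],[0,0,0.002,0],[0,0,0.002,0]],
])

```text
time: 46.93
ee_pos: [0.5049, 0.3154, 0.0372]
tcp_rot: [-179.6, -0.0, 83.9]
wrist_force: [-0.2, 0.0, -1.7]
opening: 0.0332
grasp_force: 60.2
```

>>> play_rows([
  [[0,0,0.001,0],[0,0,0.001,0],[0,0,0,0],[0,0,0,0],[0,0,0,0]],
])

```text
time: 47.35
ee_pos: [0.505, 0.3154, 0.0368]
tcp_rot: [-179.6, -0.1, 83.9]
wrist_force: [-3.4, -3.1, 6.3]
opening: 0.0332
grasp_force: 61.0
```

```bash
python3 st.py
```

```text
47.35 q [ 31.84  11.38  -0.91  77.97   0.28 127.95] p [0.505  0.3154 0.0368] r [-1.7963e+02 -7.0000e-02  8.3890e+01] F [-3.4 -3.1  6.3] op 0.0332 g 61.0
```

>>> play_rows([
  [[0,0,0,0],[0,0,0,0],[0,0,0,0],[0,0,0,0],[0,0,-0.005,0]],
], gripper=0.06)

```text
time: 47.77
ee_pos: [0.5046, 0.3152, 0.0398]
tcp_rot: [-179.5, 0.0, 83.9]
wrist_force: [-0.5, 0.2, 0.6]
opening: 0.0597
grasp_force: 0.0
```

>>> play_rows([
  [[0,0,-0.02,0],[0,0,-0.035,0],[0,0,-0.035,0],[0,0,-0.035,0],[0,0,-0.035,0.11]],
])

```text
time: 48.18
ee_pos: [0.5059, 0.3151, 0.2029]
tcp_rot: [-179.6, -0.0, 77.7]
wrist_force: [1.1, 0.6, -0.1]
opening: 0.0601
grasp_force: 0.0
```

>>> play_rows([
  [[0,0,-0.035,0.11],[0,0,0,0.11],[0,0,0,0.11],[0,0,0,0.11],[0,0,0,0.11]],
])

```text
time: 48.6
ee_pos: [0.5065, 0.3152, 0.2363]
tcp_rot: [-179.7, 0.2, 45.8]
wrist_force: [0.0, -1.1, 0.1]
opening: 0.0601
grasp_force: 0.0
```

>>> play_rows([
  [[0,0,0,0.11],[0,0,0,0.11],[-0.0229,0.0277,0,0],[-0.0229,0.0277,0,0],[-0.0229,0.0277,0,0]],
])

```text
time: 49.02
ee_pos: [0.4945, 0.2072, 0.2356]
tcp_rot: [-179.7, 0.3, 33.5]
wrist_force: [1.4, -0.7, 0.7]
opening: 0.0603
grasp_force: 0.0
```

>>> play_rows([
  [[-0.0229,0.0277,0,0],[-0.0229,0.0277,0,0],[-0.0229,0.0277,0,0],[-0.0229,0.0277,0,0],[-0.0229,0.0277,0,0]],
])

```text
time: 49.43
ee_pos: [0.4752, 0.0278, 0.236]
tcp_rot: [-179.7, 0.2, 33.5]
wrist_force: [0.7, 0.4, 0.2]
opening: 0.06
grasp_force: 0.0
```

>>> play_rows([
  [[-0.0229,0.0277,0,0],[-0.0229,0.0277,0,0],[-0.0229,0.0277,0,0],[-0.0229,0.0277,0,0],[-0.0229,0.0277,0,0]],
])

```text
time: 49.85
ee_pos: [0.4561, -0.151, 0.236]
tcp_rot: [-179.7, 0.2, 33.5]
wrist_force: [1.2, -0.4, -1.3]
opening: 0.0597
grasp_force: 0.0
```

>>> play_rows([
  [[-0.0229,0.0277,0,0],[-0.0229,0.0277,0,0],[-0.0229,0.0277,0,0],[0,0,0,0],[0,0,0,0]],
])

```text
time: 50.27
ee_pos: [0.4446, -0.2581, 0.2352]
tcp_rot: [-179.7, 0.3, 33.3]
wrist_force: [0.2, 0.4, -0.3]
opening: 0.06
grasp_force: 0.0
```

```bash
python3 - <<'E'
from h import *
import pickle
c=cam('wrist'); pickle.dump(c,open('w12.pkl','wb')); print(blocks(c))
E
python3 st.py; python3 go.py .4452 -.2555 33.6
```

```text
[(1423, array([ 0.4465, -0.2564]), np.float64(123.7), np.float64(3.19), array([22.3, 28.9]))]
50.3167 q [-2.9950e+01  1.3500e+00  1.0180e+01  9.9230e+01 -1.0000e-01  1.1668e+02] p [ 0.4449 -0.257   0.2353] r [-179.68    0.27   33.37] F [-0.9 -0.8  0.6] op 0.0598 g 0.0
pos [ 0.4449 -0.257   0.2353] rot [-179.68    0.27   33.37] q6 end -243.45148698830732 turn -0.004 tx 0.0011 ty -0.0011
```

>>> play_rows([
  [[0.0015,0,0.035,-0.004],[0,0,0.036,0],[0,0,0.036,0],[0,0,0.036,0],[0,0,0.035,0]],
])

```text
time: 50.73
ee_pos: [0.4454, -0.2539, 0.056]
tcp_rot: [-179.7, 0.2, 33.8]
wrist_force: [-0.1, -0.2, -0.2]
opening: 0.0596
grasp_force: 0.0
```

>>> play_rows([
  [[0,0,0,0],[0,0,0,0],[0,0,0,0],[0,0,0,0],[0,0,0,0]],
])

```text
time: 51.15
ee_pos: [0.4466, -0.256, 0.0598]
tcp_rot: [-179.9, 0.2, 33.7]
wrist_force: [-0.5, -0.2, -0.1]
opening: 0.06
grasp_force: 0.0
```

```bash
python3 go.py .4460 -.2562 33.6
```

```text
pos [ 0.4466 -0.256   0.0598] rot [-179.89    0.18   33.71] q6 end -243.47475961394377 turn 0.002 tx -0.0006 ty -0.0001
```

>>> play_rows([
  [[0,0.0012,0.02,0],[0,0,0.02,0],[0,0,0.018,0],[0,0,0.01,0],[0,0,0,0]],
])

```text
time: 51.57
ee_pos: [0.4448, -0.256, -0.0119]
tcp_rot: [-179.6, 0.3, 33.7]
wrist_force: [-0.3, -0.5, -0.4]
opening: 0.0604
grasp_force: 0.0
```

>>> play_rows([
  [[0,0,0.004,0],[0,0,0.004,0],[0,0,0.003,0],[0,0,0,0],[0,0,0,0]],
])

```text
time: 51.98
ee_pos: [0.4455, -0.2564, -0.0214]
tcp_rot: [-179.7, 0.3, 33.7]
wrist_force: [1.0, -0.9, -0.2]
opening: 0.06
grasp_force: 0.0
```

>>> play_rows([
  [[0,0,0,0],[0,0,0,0],[0,0,0,0],[0,0,0,0],[0,0,0,0]],
], gripper=0.025)

```text
time: 52.4
ee_pos: [0.4457, -0.2566, -0.0211]
tcp_rot: [-179.8, 0.2, 33.7]
wrist_force: [-0.1, -0.2, 6.3]
opening: 0.0333
grasp_force: 60.6
```

>>> play_rows([
  [[0,0,0,0],[0,0,0,0],[0,0,0,0],[0,0,0,0],[0,0,0,0]],
])

```text
time: 52.82
ee_pos: [0.4457, -0.2566, -0.0212]
tcp_rot: [-179.8, 0.2, 33.7]
wrist_force: [0.1, 0.8, 6.4]
opening: 0.0329
grasp_force: 60.6
```

```bash
python3 st.py; python3 go.py .4460 -.2562 33.6
```

```text
52.8167 q [-29.86   2.23 -17.49  70.61  -0.12 116.45] p [ 0.4457 -0.2566 -0.0212] r [-179.76    0.25   33.69] F [0.1 0.8 6.4] op 0.0329 g 60.6
pos [ 0.4457 -0.2566 -0.0212] rot [-179.76    0.25   33.69] q6 end -243.47475961394377 turn 0.0016 tx 0.0004 ty -0.0002
```

>>> play_rows([
  [[0,0,-0.02,0],[0,0,-0.035,0],[0,0,-0.035,0],[0,0,-0.035,-0.11],[0,0,-0.035,-0.11]],
])

```text
time: 53.23
ee_pos: [0.4459, -0.2563, 0.1394]
tcp_rot: [-179.6, 0.2, 46.6]
wrist_force: [1.1, -0.7, -1.6]
opening: 0.0328
grasp_force: 59.9
```

>>> play_rows([
  [[0,0,-0.005,-0.11],[0,0,0,-0.11],[0,0,0,-0.11],[0,0,0,-0.11],[0,0,0,-0.11]],
])

```text
time: 53.65
ee_pos: [0.4462, -0.2565, 0.1429]
tcp_rot: [-179.6, -0.0, 78.1]
wrist_force: [-0.5, 0.2, -1.3]
opening: 0.0328
grasp_force: 59.9
```

>>> play_rows([
  [[0,0,0,-0.108],[0.03,0,0,0],[0.03,0,0,0],[0.03,0,0,0],[0.03,0,0,0]],
])

```text
time: 54.07
ee_pos: [0.4586, -0.1361, 0.1429]
tcp_rot: [-179.5, -0.1, 84.0]
wrist_force: [0.1, -0.8, -1.9]
opening: 0.0329
grasp_force: 59.9
```

>>> play_rows([
  [[0.03,0,0,0],[0.03,0,0,0],[0.03,0,0,0],[0.03,0,0,0],[0.03,0,0,0]],
])

```text
time: 54.48
ee_pos: [0.4743, 0.0134, 0.1432]
tcp_rot: [-179.6, -0.0, 84.0]
wrist_force: [-0.1, -0.4, -0.7]
opening: 0.0331
grasp_force: 59.9
```

>>> play_rows([
  [[0.03,0,0,0],[0.03,0,0,0],[0.03,0,0,0],[0.03,0,0,0],[0.03,0,0,0]],
])

```text
time: 54.9
ee_pos: [0.49, 0.1626, 0.1432]
tcp_rot: [-179.6, -0.0, 84.0]
wrist_force: [0.8, -0.0, -1.7]
opening: 0.0327
grasp_force: 59.9
```

>>> play_rows([
  [[0.03,0,0,0],[0.03,0,0,0],[0.03,0,0,0],[0.03,0,0,0],[0.03,0,0,0]],
])

```text
time: 55.32
ee_pos: [0.5057, 0.3117, 0.1432]
tcp_rot: [-179.6, -0.0, 84.0]
wrist_force: [0.7, -0.5, -0.2]
opening: 0.0331
grasp_force: 59.9
```

>>> play_rows([
  [[0.03,0,0,0],[0.03,0,0,0],[0.03,0,0,0],[0,0,0,0],[0,0,0,0]],
])

```text
time: 55.73
ee_pos: [0.5148, 0.4009, 0.1422]
tcp_rot: [-179.5, 0.0, 84.1]
wrist_force: [-0.7, 0.2, -0.8]
opening: 0.033
grasp_force: 60.1
```

```bash
python3 st.py; python3 go.py .5161 .410 84
```

```text
55.7333 q [ 37.76  19.11  20.12  91.39   0.31 133.64] p [0.5148 0.4009 0.1422] r [-1.795e+02  4.000e-02  8.412e+01] F [-0.7  0.2 -0.8] op 0.033 g 60.1
pos [0.5148 0.4009 0.1422] rot [-1.795e+02  4.000e-02  8.412e+01] q6 end -225.53567948988697 turn 0.0021 tx 0.0092 ty 0.0003
```

>>> play_rows([
  [[0.0092,0.0003,0,0.002],[0,0,0.028,0],[0,0,0.028,0],[0,0,0.027,0],[0,0,0,0]],
])

```text
time: 56.15
ee_pos: [0.514, 0.4066, 0.0551]
tcp_rot: [-179.3, 0.3, 83.8]
wrist_force: [-0.5, -1.2, -2.4]
opening: 0.0332
grasp_force: 60.0
```

>>> play_rows([
  [[0,0,0,0],[0,0,0,0],[0,0,0,0],[0,0,0,0],[0,0,0,0]],
])

```text
time: 56.57
ee_pos: [0.5167, 0.4094, 0.0625]
tcp_rot: [-179.7, -0.1, 83.9]
wrist_force: [-0.3, -0.3, -1.1]
opening: 0.0331
grasp_force: 60.0
```

```bash
python3 st.py; python3 go.py .5161 .410 84
```

```text
56.5667 q [ 38.24  19.65  12.    82.47   0.32 134.36] p [0.5167 0.4094 0.0625] r [-1.7969e+02 -1.4000e-01  8.3880e+01] F [-0.3 -0.3 -1.1] op 0.0331 g 60.0
pos [0.5167 0.4094 0.0625] rot [-1.7969e+02 -1.4000e-01  8.3880e+01] q6 end -225.53567948988697 turn -0.0021 tx 0.0005 ty -0.0007
```

>>> play_rows([
  [[0.0012,0,0.008,0],[0,0,0.007,0],[0,0,0.005,0],[0,0,0.003,0],[0,0,0.001,0]],
])

```text
time: 56.98
ee_pos: [0.5156, 0.4101, 0.0367]
tcp_rot: [-179.6, -0.0, 83.9]
wrist_force: [-3.4, -2.2, 8.6]
opening: 0.033
grasp_force: 61.3
```

>>> play_rows([
  [[0,0,0.001,0],[0,0,0.001,0],[0,0,0.001,0],[0,0,0,0],[0,0,0,0]],
])

```text
time: 57.4
ee_pos: [0.5157, 0.4102, 0.0363]
tcp_rot: [-179.6, -0.1, 83.9]
wrist_force: [-7.7, -5.5, 17.7]
opening: 0.0328
grasp_force: 62.5
```

```bash
python3 st.py
```

```text
57.4 q [ 38.34  20.01   9.57  79.75   0.32 134.46] p [0.5157 0.4102 0.0363] r [-1.7964e+02 -1.0000e-01  8.3890e+01] F [-7.7 -5.5 17.7] op 0.0328 g 62.5
```

>>> play_rows([
  [[0,0,0,0],[0,0,0,0],[0,0,0,0],[0,0,0,0],[0,0,-0.005,0]],
], gripper=0.06)

```text
time: 57.82
ee_pos: [0.5155, 0.4098, 0.0375]
tcp_rot: [-179.5, 0.0, 83.9]
wrist_force: [-0.9, 0.2, -0.3]
opening: 0.06
grasp_force: 0.0
```

>>> play_rows([
  [[0,0,-0.02,0],[0,0,-0.035,0],[0,0,-0.035,0],[0,0,-0.035,0],[0,0,-0.035,0]],
])

```text
time: 58.23
ee_pos: [0.5169, 0.4098, 0.2008]
tcp_rot: [-179.6, -0.1, 83.9]
wrist_force: [0.9, 0.1, -0.4]
opening: 0.06
grasp_force: 0.0
```

>>> play_rows([
  [[-0.03,-0.01,-0.03,0],[-0.03,-0.01,0,0],[-0.03,-0.01,0,0],[-0.03,-0.01,0,0],[-0.03,-0.01,0,0]],
])

```text
time: 58.65
ee_pos: [0.4515, 0.2662, 0.228]
tcp_rot: [-179.6, -0.1, 83.9]
wrist_force: [1.1, -0.4, 1.0]
opening: 0.0604
grasp_force: 0.0
```

>>> play_rows([
  [[-0.03,-0.01,0,0],[-0.03,-0.01,0,0],[-0.03,-0.01,0,0],[0,0,0,0],[0,0,0,0]],
])

```text
time: 59.07
ee_pos: [0.4127, 0.1802, 0.2289]
tcp_rot: [-179.7, -0.1, 83.8]
wrist_force: [0.2, -0.1, -0.2]
opening: 0.0599
grasp_force: 0.0
```

```bash
python3 st.py
cat >> h.py <<'E'
def box(x0,x1,y0,y1,z0,z1): return np.array([[x,y,z] for x in(x0,x1) for y in(y0,y1) for z in(z0,z1)])
HD=[box(-.057,.057,-.011,.011,0,.008),box(-.011,.011,-.057,.057,0,.008),box(-.015,.015,-.015,.015,0,.036)]
def sil(c,x,boxes,s=2):
    R2=R.from_euler('z',x[2]).as_matrix(); m=np.zeros((480*s,640*s),np.uint8)
    for b in boxes: cv2.fillConvexPoly(m,cv2.convexHull((proj(c,b@R2.T+[x[0],x[1],0])*s).astype(np.int32)),1)
    return m
def holddown(c,x0,s=2):
    from scipy.optimize import minimize
    g=cv2.cvtColor(cv2.resize(c['img'],None,fx=s,fy=s,interpolation=cv2.INTER_CUBIC),cv2.COLOR_BGR2GRAY)
    q=proj(c,[x0[0],x0[1],0])[0]*s; roi=np.zeros_like(g); cv2.circle(roi,tuple(q.astype(int)),int(110*s),1,-1)
    m=((g<115)&(roi>0)).astype(np.uint8); n,l,st,ce=cv2.connectedComponentsWithStats(m)
    k=[i for i in range(1,n) if st[i,4]>1000]; print([(st[i,4],(ce[i]/s).round(),ray(c,*ce[i]/s,.006)[:2].round(3)) for i in k])
    i=min(k,key=lambda i:np.linalg.norm(ray(c,*ce[i]/s,.006)[:2]-x0[:2])); m=(l==i).astype(np.uint8)
    x0=[*ray(c,*ce[i]/s,.008)[:2]]
    f=lambda x:1-(sil(c,x,HD)&m).sum()/(sil(c,x,HD)|m).sum()
    best=min((minimize(f,[*x0,t],method='Nelder-Mead',options=dict(initial_simplex=[[*x0,t],[x0[0]+.004,x0[1],t],[x0[0],x0[1]+.004,t],[*x0,t+.1]])) for t in np.radians([0,22,45,67])),key=lambda r:r.fun)
    return best.x[:2].round(4),round(np.degrees(best.x[2])%90,1),round(best.fun,3)
E
python3 - <<'E'
from h import *
import pickle
c=cam('wrist'); pickle.dump(c,open('w13.pkl','wb')); print(holddown(c,[.411,.178]))
E
```

```text
59.0667 q [ 23.41  -7.63   0.87  98.71   0.24 119.63] p [0.4127 0.1802 0.2289] r [-1.797e+02 -1.100e-01  8.378e+01] F [ 0.2 -0.1 -0.2] op 0.0599 g 0.0
[(np.int32(11938), array([321., 194.]), array([0.411, 0.185])), (np.int32(19474), array([240., 216.]), array([0.308, 0.167])), (np.int32(4480), array([394., 217.]), array([0.498, 0.146])), (np.int32(4144), array([325., 288.]), array([0.403, 0.058]))]
(array([0.4117, 0.1824]), np.float64(42.2), np.float64(0.106))
```

>>> play_rows([
  [[0,0,0,-0.12],[0,0,0,-0.12],[0,0,0,-0.12],[0,0,0,-0.12],[0,0,0,-0.12]],
])

```text
time: 59.53
ee_pos: [0.4133, 0.1821, 0.2276]
tcp_rot: [-179.7, -0.3, 118.7]
wrist_force: [0.2, 0.1, -0.1]
opening: 0.0602
grasp_force: 0.0
```

>>> play_rows([
  [[0,0,0,-0.12],[0,0,0,-0.12],[0.0023,0.0007,0,0],[0,0,0,0],[0,0,0,0]],
])

```text
time: 59.95
ee_pos: [0.4119, 0.1839, 0.2277]
tcp_rot: [-179.7, -0.3, 131.8]
wrist_force: [0.9, 0.4, 0.2]
opening: 0.0602
grasp_force: 0.0
```

```bash
python3 - <<'E'
from h import *
c=cam('wrist'); print(holddown(c,[.411,.182]))
E
python3 go.py .4117 .1824 132.2
```

```text
[(np.int32(1190), array([398., 136.]), array([0.429, 0.296])), (np.int32(7495), array([239., 159.]), array([0.31 , 0.154])), (np.int32(11916), array([321., 196.]), array([0.41 , 0.184])), (np.int32(6195), array([348., 268.]), array([0.5  , 0.138])), (np.int32(4150), array([257., 265.]), array([0.409, 0.062]))]
(array([0.4114, 0.1823]), np.float64(42.6), np.float64(0.111))
pos [0.4119 0.1837 0.2277] rot [-179.75   -0.34  131.86] q6 end -288.30469132642816 turn -0.0059 tx -0.0008 ty -0.0011
```

Consistent. Descend.

>>> play_rows([
  [[-0.0008,-0.0011,0.034,-0.008],[0,0,0.034,0],[0,0,0.034,0],[0,0,0.034,0],[0,0,0.02,0]],
])

```text
time: 60.42
ee_pos: [0.4091, 0.1817, 0.0683]
tcp_rot: [-179.6, -0.4, 132.3]
wrist_force: [0.4, -0.2, -0.3]
opening: 0.06
grasp_force: 0.0
```

>>> play_rows([
  [[0,0,0,0],[0,0,0,0],[0,0,0,0],[0,0,0,0],[0,0,0,0]],
])

```text
time: 60.83
ee_pos: [0.4115, 0.1826, 0.0736]
tcp_rot: [-179.9, -0.3, 132.5]
wrist_force: [0.4, 0.1, -0.4]
opening: 0.0598
grasp_force: 0.0
```

```bash
python3 go.py .4115 .1823 132.4
```

```text
pos [0.4115 0.1826 0.0736] rot [-179.91   -0.29  132.45] q6 end -288.5060172375976 turn 0.0009 tx -0.0003 ty -0.0002
```

>>> play_rows([
  [[-0.0008,0.0012,0.025,0],[0,0,0.025,0],[0,0,0.018,0],[0,0,0.006,0],[0,0,0,0]],
])

```text
time: 61.25
ee_pos: [0.4109, 0.1823, -0.0027]
tcp_rot: [-179.7, -0.4, 132.5]
wrist_force: [-0.2, -0.4, -0.5]
opening: 0.0602
grasp_force: 0.0
```

>>> play_rows([
  [[0,0,0.004,0],[0,0,0.004,0],[0,0,0.003,0],[0,0,0.002,0],[0,0,0,0]],
])

```text
time: 61.67
ee_pos: [0.4113, 0.1826, -0.0151]
tcp_rot: [-179.8, -0.3, 132.5]
wrist_force: [-0.9, 0.6, 0.4]
opening: 0.0601
grasp_force: 0.0
```

```bash
python3 st.py; python3 go.py .4115 .1823 132.4
```

```text
61.6667 q [ 23.77  -6.88 -25.6   71.6    0.25  71.29] p [ 0.4113  0.1826 -0.0151] r [-179.78   -0.33  132.47] F [-0.9  0.6  0.4] op 0.0601 g 0.0
pos [ 0.4113  0.1826 -0.0151] rot [-179.78   -0.33  132.47] q6 end -288.5060172375976 turn 0.0013 tx -0.0003 ty -0.0001
```

>>> play_rows([
  [[0,0,0,0],[0,0,0,0],[0,0,0,0],[0,0,0,0],[0,0,0,0]],
], gripper=0.02, squeeze=90)

```text
time: 62.08
ee_pos: [0.4116, 0.1827, -0.0145]
tcp_rot: [-179.8, -0.3, 132.5]
wrist_force: [-2.6, -0.9, 4.4]
opening: 0.0284
grasp_force: 89.7
```

>>> play_rows([
  [[0,0,0,0],[0,0,0,0],[0,0,0,0],[0,0,0,0],[0,0,0,0]],
])

```text
time: 62.5
ee_pos: [0.4116, 0.1827, -0.0145]
tcp_rot: [-179.8, -0.3, 132.5]
wrist_force: [-1.2, -0.8, 6.1]
opening: 0.0281
grasp_force: 89.7
```

```bash
python3 st.py
```

```text
62.5 q [ 23.76  -6.92 -25.56  71.64   0.24  71.29] p [ 0.4116  0.1827 -0.0145] r [-179.81   -0.32  132.47] F [-1.2 -0.8  6.1] op 0.0281 g 89.7
```

>>> play_rows([
  [[0,0,-0.015,0],[0,0,-0.03,0],[0,0,-0.04,0],[0,0,-0.04,0],[0,0,-0.04,0.121]],
])

```text
time: 62.92
ee_pos: [0.4119, 0.1821, 0.1513]
tcp_rot: [-179.7, -0.3, 125.6]
wrist_force: [1.8, -0.1, -2.3]
opening: 0.0284
grasp_force: 89.3
```

>>> play_rows([
  [[0,0,0,0.121],[0,0,0,0.121],[0,0,0,0.121],[0,0,0,0.121],[0,0,0,0.121]],
])

```text
time: 63.33
ee_pos: [0.4123, 0.1823, 0.1496]
tcp_rot: [-179.6, -0.1, 90.5]
wrist_force: [-0.5, -0.4, -2.2]
opening: 0.0278
grasp_force: 89.3
```

>>> play_rows([
  [[0,0,0,0.12],[0.027,0.0115,0,0],[0.027,0.0115,0,0],[0.027,0.0115,0,0],[0.027,0.0115,0,0]],
])

```text
time: 63.75
ee_pos: [0.4699, 0.286, 0.1493]
tcp_rot: [-179.6, -0.0, 84.0]
wrist_force: [1.0, -0.8, -1.1]
opening: 0.0285
grasp_force: 89.6
```

>>> play_rows([
  [[0.027,0.0115,0,0],[0.027,0.0115,0,0],[0.025,0.0105,0,0],[0,0,0,0],[0,0,0,0]],
])

```text
time: 64.17
ee_pos: [0.511, 0.3608, 0.1477]
tcp_rot: [-179.5, 0.0, 84.1]
wrist_force: [-0.3, -0.8, -1.9]
opening: 0.0278
grasp_force: 89.7
```

```bash
python3 st.py; python3 go.py .5111 .3624 84
```

```text
64.1667 q [ 35.07  15.25  15.94  91.11   0.3  131.  ] p [0.511  0.3608 0.1477] r [-1.7949e+02  5.0000e-02  8.4070e+01] F [-0.3 -0.8 -1.9] op 0.0278 g 89.7
pos [0.511  0.3608 0.1477] rot [-1.7949e+02  5.0000e-02  8.4070e+01] q6 end -228.661113750715 turn 0.0012 tx 0.0016 ty -0.0000
```

>>> play_rows([
  [[0.0016,0,0,0.001],[0,0,0.012,0],[0,0,0.012,0],[0,0,0.01,0],[0,0,0,0]],
])

```text
time: 64.58
ee_pos: [0.51, 0.3604, 0.1136]
tcp_rot: [-179.5, 0.1, 83.9]
wrist_force: [-1.3, 0.0, -2.7]
opening: 0.0287
grasp_force: 89.7
```

>>> play_rows([
  [[0,0,0,0],[0,0,0,0],[0,0,0,0],[0,0,0,0],[0,0,0,0]],
])

```text
time: 65.0
ee_pos: [0.5112, 0.3618, 0.1161]
tcp_rot: [-179.6, -0.1, 83.9]
wrist_force: [-0.3, -0.1, -2.8]
opening: 0.0282
grasp_force: 89.7
```

```bash
python3 st.py; python3 go.py .5111 .3624 84
```

```text
65.0 q [ 35.13  14.9   12.02  87.34   0.3  131.19] p [0.5112 0.3618 0.1161] r [-1.7964e+02 -8.0000e-02  8.3950e+01] F [-0.3 -0.1 -2.8] op 0.0282 g 89.7
pos [0.5112 0.3618 0.1161] rot [-1.7964e+02 -8.0000e-02  8.3950e+01] q6 end -228.661113750715 turn -0.0009 tx 0.0006 ty -0.0002
```

>>> play_rows([
  [[0.001,0,0.003,0],[0,0,0.003,0],[0,0,0.003,0],[0,0,0.003,0],[0,0,0,0]],
])

```text
time: 65.42
ee_pos: [0.5109, 0.3621, 0.1031]
tcp_rot: [-179.6, 0.0, 83.9]
wrist_force: [-0.4, -2.6, -0.5]
opening: 0.0284
grasp_force: 90.1
```

>>> play_rows([
  [[0,0,0.002,0],[0,0,0.002,0],[0,0,0.001,0],[0,0,0,0],[0,0,0,0]],
])

```text
time: 65.83
ee_pos: [0.5113, 0.3621, 0.1016]
tcp_rot: [-179.8, -0.1, 83.9]
wrist_force: [-4.3, -7.4, 18.2]
opening: 0.028
grasp_force: 92.5
```

```bash
python3 st.py
```

```text
65.8333 q [ 35.19  14.82  10.34  85.63   0.24 131.27] p [0.5113 0.3621 0.1016] r [-1.7975e+02 -1.0000e-01  8.3920e+01] F [-4.3 -7.4 18.2] op 0.028 g 92.5
```

>>> play_rows([
  [[-0.0005,0,0.001,0],[0,0,0.001,0],[0,0,0.001,0],[0,0,0,0],[0,0,0,0]],
])

```text
time: 66.25
ee_pos: [0.5101, 0.3613, 0.0968]
tcp_rot: [-179.6, 0.0, 83.9]
wrist_force: [-6.8, -5.9, 10.0]
opening: 0.0279
grasp_force: 91.5
```

```bash
python3 st.py
```

```text
66.25 q [ 35.16  14.86   9.84  85.31   0.28 131.23] p [0.5101 0.3613 0.0968] r [-179.57    0.     83.93] F [-6.8 -5.9 10. ] op 0.0279 g 91.5
```

>>> play_rows([
  [[-0.0005,0,0.002,0],[0,0,0.002,0],[0,0,0.002,0],[0,0,0.001,0],[0,0,0,0]],
])

```text
time: 66.67
ee_pos: [0.5107, 0.3611, 0.0886]
tcp_rot: [-179.6, -0.0, 83.9]
wrist_force: [-1.7, -5.4, 3.1]
opening: 0.0283
grasp_force: 90.7
```

>>> play_rows([
  [[0,0,0.001,0],[0,0,0,0],[0,0,0,0],[0,0,0,0],[0,0,0,0]],
])

```text
time: 67.08
ee_pos: [0.5108, 0.3611, 0.0886]
tcp_rot: [-179.6, -0.0, 83.9]
wrist_force: [-4.5, -6.5, 8.0]
opening: 0.0281
grasp_force: 91.4
```

```bash
python3 st.py
```

```text
67.0833 q [ 35.13  14.87   8.96  84.34   0.27 131.2 ] p [0.5108 0.3611 0.0886] r [-1.7963e+02 -3.0000e-02  8.3920e+01] F [-4.5 -6.5  8. ] op 0.0281 g 91.4
```

>>> play_rows([
  [[-0.0005,0,0.001,0],[0,0,0.001,0],[0,0,0,0],[0,0,0,0],[0,0,0,0]],
])

```text
time: 67.5
ee_pos: [0.5108, 0.3612, 0.0886]
tcp_rot: [-179.7, -0.1, 83.9]
wrist_force: [-7.1, -6.9, 19.3]
opening: 0.028
grasp_force: 92.7
```

```bash
python3 st.py
```

```text
67.5 q [ 35.11  14.74   8.79  84.18   0.3  131.17] p [0.5108 0.3612 0.0886] r [-1.7971e+02 -1.5000e-01  8.3940e+01] F [-7.1 -6.9 19.3] op 0.028 g 92.7
```

>>> play_rows([
  [[0,0,0,0],[0,0,0,0],[0,0,0,0],[0,0,0,0],[0,0,-0.004,0]],
], gripper=0.06)

```text
time: 67.92
ee_pos: [0.5104, 0.3611, 0.0885]
tcp_rot: [-179.5, -0.0, 84.0]
wrist_force: [-0.2, -0.4, 0.7]
opening: 0.06
grasp_force: 0.0
```

>>> play_rows([
  [[0,0,-0.01,0],[0,0,-0.03,0],[0,0,-0.035,0],[0,0,-0.035,0],[0,0,0,-0.115]],
])

```text
time: 68.33
ee_pos: [0.513, 0.362, 0.2082]
tcp_rot: [179.9, -0.4, 90.4]
wrist_force: [0.8, 1.3, 1.8]
opening: 0.0598
grasp_force: 0.0
```

>>> play_rows([
  [[0,0,0,-0.115],[0,0,0,-0.115],[0,0,0,-0.115],[0,0,0,-0.115],[0,0,0,-0.115]],
])

```text
time: 68.75
ee_pos: [0.5116, 0.3611, 0.2005]
tcp_rot: [-179.8, -0.3, 123.8]
wrist_force: [0.7, 0.0, 0.1]
opening: 0.06
grasp_force: 0.0
```

>>> play_rows([
  [[0,0,0,-0.115],[0,0,0,-0.115],[0,0,0,-0.115],[0,0,0,-0.115],[0,0,0,-0.115]],
])

```text
time: 69.17
ee_pos: [0.5116, 0.3611, 0.2005]
tcp_rot: [-180.0, -0.4, 156.7]
wrist_force: [-0.4, 0.7, 0.1]
opening: 0.0601
grasp_force: 0.0
```

>>> play_rows([
  [[0,0,0,-0.115],[0,0,0,-0.115],[0,0,0,-0.115],[0,0,0,-0.115],[0,0,0,-0.115]],
])

```text
time: 69.58
ee_pos: [0.5116, 0.3611, 0.2005]
tcp_rot: [179.8, -0.3, -170.3]
wrist_force: [-0.7, 1.1, 0.7]
opening: 0.06
grasp_force: 0.0
```

```bash
python3 st.py; python3 go.py .397 .3735 -169.9
python3 - <<'E'
from h import *
import pickle
D={n:cam(n) for n in('wrist','top','scene')}; pickle.dump(D,open('a2.pkl','wb'))
c=D['wrist']; im=c['img']
# block caps and hold-down as seen now
m=((im[...,0].astype(int)-im[...,2]>55)&(im[...,0]>80)).astype(np.uint8)
n,l,st,ce=cv2.connectedComponentsWithStats(m)
print([(ce[i].round(),ray(c,*ce[i],.1).round(3)[:2]) for i in range(1,n) if st[i,4]>25])
print(proj(c,[[.511,.362,.139],[.397,.3735,.092]]))
E
```

```text
69.5833 q [35.06 16.17 22.93 96.98  0.31 25.36] p [0.5116 0.3611 0.2005] r [ 179.82   -0.33 -170.3 ] F [-0.7  1.1  0.7] op 0.06 g 0.0
pos [0.5116 0.3611 0.2005] rot [ 179.82   -0.33 -170.3 ] q6 end 33.15303887300169 turn -0.007 tx 0.1106 ty 0.0323
[(array([328., 155.]), array([0.454, 0.358])), (array([342., 157.]), array([0.454, 0.369])), (array([606., 171.]), array([0.428, 0.584])), (array([354., 162.]), array([0.456, 0.38 ])), (array([322., 172.]), array([0.468, 0.355])), (array([263., 193.]), array([0.493, 0.309])), (array([278., 197.]), array([0.494, 0.322])), (array([579., 213.]), array([0.466, 0.577])), (array([370., 222.]), array([0.503, 0.403])), (array([385., 226.]), array([0.505, 0.416])), (array([503., 329.]), array([0.585, 0.551])), (array([551., 343.]), array([0.593, 0.603])), (array([638., 397.]), array([0.641, 0.717]))]
[[321.46552856 237.56103453]
 [360.47939701  84.09468067]]
```

>>> play_rows([
  [[0.03,0.009,0,-0.007],[0.03,0.009,0,0],[0.03,0.009,0,0],[0.0206,0.0053,0,0],[0,0,0.02,0]],
])

```text
time: 70.15
ee_pos: [0.3948, 0.3757, 0.185]
tcp_rot: [179.6, -0.1, -170.4]
wrist_force: [-0.6, 0.1, 1.5]
opening: 0.0599
grasp_force: 0.0
```

>>> play_rows([
  [[0,0,0.03,0],[0,0,0.03,0],[0,0,0.025,0],[0,0,0,0],[0,0,0,0]],
])

```text
time: 70.57
ee_pos: [0.3959, 0.374, 0.0952]
tcp_rot: [179.9, -0.5, -170.4]
wrist_force: [-0.5, 0.5, 1.5]
opening: 0.0601
grasp_force: 0.0
```

>>> play_rows([
  [[0,0,0,0],[0,0,0,0],[0,0,0,0],[0,0,0,0],[0,0,0,0]],
])

```text
time: 70.98
ee_pos: [0.3967, 0.3747, 0.0961]
tcp_rot: [179.8, -0.3, -170.2]
wrist_force: [0.1, -0.3, -0.5]
opening: 0.0598
grasp_force: 0.0
```

```bash
python3 st.py; python3 go.py .397 .3735 -169.9
```

```text
70.9833 q [43.18  3.74 -2.8  83.62  0.34 33.42] p [0.3967 0.3747 0.0961] r [ 179.81   -0.32 -170.24] F [ 0.1 -0.3 -0.5] op 0.0598 g 0.0
pos [0.3967 0.3747 0.0961] rot [ 179.81   -0.32 -170.24] q6 end 33.15303887300169 turn -0.006 tx -0.0001 ty -0.0012
```

Lower to z≈0.045, close lightly.

>>> play_rows([
  [[0,-0.0005,0.02,0],[0,0,0.016,0],[0,0,0.01,0],[0,0,0.005,0],[0,0,0,0]],
])

```text
time: 71.4
ee_pos: [0.3957, 0.3736, 0.0434]
tcp_rot: [179.9, -0.4, -170.2]
wrist_force: [-0.6, 0.4, -0.1]
opening: 0.06
grasp_force: 0.0
```

>>> play_rows([
  [[0,0,0,0],[0,0,0,0],[0,0,0,0],[0,0,0,0],[0,0,0,0]],
], gripper=0.006, squeeze=25)

```text
time: 71.82
ee_pos: [0.3967, 0.3733, 0.0453]
tcp_rot: [179.9, -0.3, -170.3]
wrist_force: [1.1, -7.3, 5.8]
opening: 0.0131
grasp_force: 27.0
```

>>> play_rows([
  [[0,0,0,0],[0,0,0,0],[0,0,0,0],[0,0,0,0],[0,0,0,0]],
])

```text
time: 72.23
ee_pos: [0.3968, 0.3733, 0.0454]
tcp_rot: [179.9, -0.3, -170.3]
wrist_force: [1.4, -6.7, 5.8]
opening: 0.0132
grasp_force: 27.0
```

```bash
python3 st.py
```

```text
72.2333 q [43.12  4.3  -7.83 78.07  0.23 33.39] p [0.3968 0.3733 0.0454] r [ 179.92   -0.29 -170.27] F [ 1.4 -6.7  5.8] op 0.0132 g 27.0
```

>>> play_rows([
  [[0,-0.0006,-0.0005,0.08],[0,0,0,0.08],[0,0,0,0.08],[0,0,0,0.08],[0,0,0,0.08]],
])

```text
time: 72.65
ee_pos: [0.3968, 0.3731, 0.0454]
tcp_rot: [-180.0, -0.3, 166.6]
wrist_force: [2.1, -3.0, 1.5]
opening: 0.0136
grasp_force: 26.5
```

>>> play_rows([
  [[0,0,0,0.08],[0,0,0,0.08],[0,0,0,0.08],[0,0,0,0.085],[0,0,0,0]],
])

```text
time: 73.07
ee_pos: [0.3968, 0.373, 0.0454]
tcp_rot: [-179.9, -0.3, 148.0]
wrist_force: [1.6, -5.5, 2.8]
opening: 0.0132
grasp_force: 26.6
```

>>> play_rows([
  [[0,0,0,0],[0,0,0,0],[0,0,0,0],[0,0,0,0],[0,0,0,0]],
])

```text
time: 73.48
ee_pos: [0.3968, 0.373, 0.0454]
tcp_rot: [-179.9, -0.3, 148.4]
wrist_force: [1.6, -5.7, 2.3]
opening: 0.0132
grasp_force: 26.6
```

```bash
python3 st.py
```

```text
73.4833 q [43.08  4.27 -7.85 78.07  0.26 74.69] p [0.3968 0.373  0.0454] r [-179.88   -0.3   148.38] F [ 1.6 -5.7  2.3] op 0.0132 g 26.6
```

Release, rise, then check everything in one picture.

>>> play_rows([
  [[0,0,0,0],[0,0,0,0],[0,0,0,0],[0,0,0,0],[0,0,0,0]],
], gripper=0.06)

```text
time: 73.9
ee_pos: [0.3961, 0.3736, 0.0448]
tcp_rot: [-179.9, -0.4, 148.3]
wrist_force: [1.1, 0.0, 0.1]
opening: 0.0602
grasp_force: 0.0
```

>>> play_rows([
  [[0,0,-0.015,0],[0,0,-0.035,0],[0,0,-0.035,0],[0,0,-0.035,0],[0,0,-0.035,0]],
])

```text
time: 74.32
ee_pos: [0.3969, 0.373, 0.2015]
tcp_rot: [-179.9, -0.4, 148.3]
wrist_force: [-0.0, 0.5, -0.4]
opening: 0.0599
grasp_force: 0.0
```

>>> play_rows([
  [[-0.03,0.02,-0.02,0],[-0.03,0.02,-0.02,0],[0,0,0,0],[0,0,0,0],[0,0,0,0]],
])

```text
time: 74.73
ee_pos: [0.4694, 0.3755, 0.2385]
tcp_rot: [-179.8, -0.4, 148.2]
wrist_force: [0.4, -1.1, -0.2]
opening: 0.0602
grasp_force: 0.0
```

```bash
python3 st.py
python3 - <<'E'
from h import *
import pickle
D={n:cam(n) for n in('wrist','top','scene')}; pickle.dump(D,open('a3.pkl','wb'))
c=D['wrist']; s=D['scene']; im=c['img'].copy()
q=proj(c,[[.511,.362,.139],[.397,.3735,.092],[.511,.362,.05]]); print(q)
u,v=np.clip(q[:2].mean(0),[140,105],[500,375]).astype(int)
a=cv2.resize(im[v-105:v+105,u-140:u+140],(480,360),interpolation=cv2.INTER_CUBIC)
b=cv2.resize(s['img'][280:480,140:316],(317,360),interpolation=cv2.INTER_CUBIC)
cv2.imwrite('pics/fin.png',np.hstack([a,b])); print(u,v)
E
```

```text
74.7333 q [ 38.48  13.82  24.36 100.88   0.33  70.26] p [0.4694 0.3755 0.2385] r [-179.8    -0.42  148.22] F [ 0.4 -1.1 -0.2] op 0.0602 g 0.0
[[332.32391901 270.900393  ]
 [278.43207048 149.31325559]
 [330.26060607 239.30596853]]
305 210
```

View pics/fin.png

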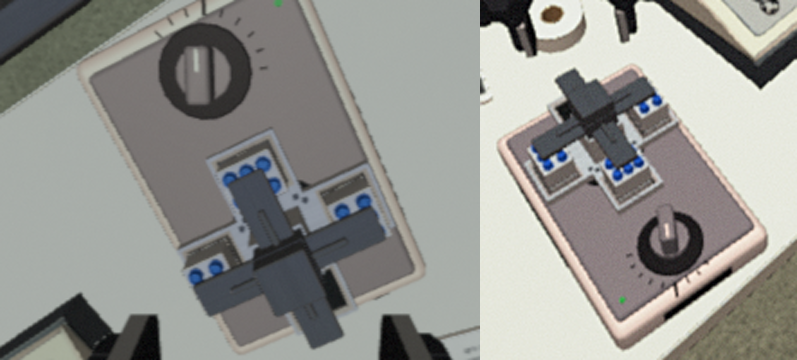

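```bash
python3 -c "
from workcell import bot
print(bot.job_done())"
```

```text
the job is handed in; nothing more can be done
None
```

I loaded the mixer and handed the job in after about 75 s of robot time; no verdict came back, but the last picture and the force readings show the carrier and hold-down fully home, all three blocks seated, and the dial at the long mark, and the cap stands on the desk.

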